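Re-space the tote and make up the inspection kit

TASK

Make up the inspection kit on the bench: slide the tote's two dividers so that the middle bay is long enough for the guide rails and each end bay still has room for a bracket lengthwise, then lay every rail flat on the floor of the middle bay, side by side, and stand every bracket on its foot on the floor of an end bay. Pack every loose plug gauge upright on the floor of the round caddy, in the ring with the two gauges already there, lowering each one in rather than dropping it. Leave the bottle, the wooden case and the loupe alone.

Things in the scene. Friction and masses are not known exactly. Their poses are not given: they have to be found in the camera images.
- tote: fixed blue open tote on the bench, long along its own y. Inside 140 mm (x) by 320 mm (y), floor 6 mm thick, walls 6 mm thick and 45 mm high. Origin: centre of its underside. Two dividers split its length into a middle bay and two end bays.
- div_left (a joint): left sliding divider of the tote: white panel 6 mm thick across the tote, with an orange tab 50 mm wide, 8 mm thick, rising to 83 mm above the bench. The value is the distance in m of the divider's mid-plane from the tote's centre, towards the tote's +y; it slides 0 to 0.15 with about 2 N of friction and stays where it is left. An end bay's length is 0.157 minus this value; the middle bay's length is the sum of both dividers' values minus 0.006.
- div_left_tab (a point): point in the left divider's orange tab, on the divider's mid-plane, 70 mm above the bench; axes as the tote's. The tab is 8 mm thick along the tote's y and sticks up clear of the walls.
- div_right (a joint): right sliding divider of the tote: white panel 6 mm thick across the tote, with an orange tab 50 mm wide, 8 mm thick, rising to 83 mm above the bench. The value is the distance in m of the divider's mid-plane from the tote's centre, towards the tote's -y; otherwise as the left one.
- div_right_tab (a point): the same point in the right divider's orange tab.
- rail1: steel guide rail, a plain bar 160 mm long (its x), 20 mm wide (y), 22 mm high (z), about 0.35 kg, dark side stripe and four dark holes on top; origin: centre of its underside. May be absent. It can be knocked aside during the job.
- rail2: steel guide rail, a plain bar 160 mm long (its x), 20 mm wide (y), 22 mm high (z), about 0.35 kg, dark side stripe and four dark holes on top; origin: centre of its underside. May be absent. It can be knocked aside during the job.
- bracket1: brass-coloured angle bracket: foot 40 mm (x) by 50 mm (y) by 8 mm thick, with an upright web 10 mm thick (x) by 50 mm (y) standing on one edge of the foot, centred at x = -15 mm and rising to 44 mm; 0.15 kg; origin: centre of the foot's underside. Stands on its foot. May be absent. It can be knocked aside during the job.
- bracket2: brass-coloured angle bracket: foot 40 mm (x) by 50 mm (y) by 8 mm thick, with an upright web 10 mm thick (x) by 50 mm (y) standing on one edge of the foot, centred at x = -15 mm and rising to 44 mm; 0.15 kg; origin: centre of the foot's underside. Stands on its foot. May be absent. It can be knocked aside during the job.
- caddy: fixed round grey caddy: outside radius 55 mm, wall 4 mm, inside radius 51 mm, rim 35 mm high, floor 5 mm thick, with a red central post 30 mm diameter rising to 40 mm. Origin: centre of its underside. Six plug gauges fit in a ring round the post, centres about 33 mm from the caddy's axis and 60 degrees apart; with gauges standing unevenly the last one does not go in.
- plug1: plug gauge: steel cylinder 30 mm diameter and 40 mm tall (foot chamfered 3 mm), with a black grip stem 10 mm diameter on top from 40 to 80 mm height, on the same axis; 0.18 kg. Origin: centre of its underside, z up along the axis. Stands loose on the bench at the start. May be absent.
- plug2: plug gauge: steel cylinder 30 mm diameter and 40 mm tall (foot chamfered 3 mm), with a black grip stem 10 mm diameter on top from 40 to 80 mm height, on the same axis; 0.18 kg. Origin: centre of its underside, z up along the axis. Stands loose on the bench at the start. May be absent.
- plug3: plug gauge: steel cylinder 30 mm diameter and 40 mm tall (foot chamfered 3 mm), with a black grip stem 10 mm diameter on top from 40 to 80 mm height, on the same axis; 0.18 kg. Origin: centre of its underside, z up along the axis. Stands loose on the bench at the start. May be absent.
- plug4: plug gauge: steel cylinder 30 mm diameter and 40 mm tall (foot chamfered 3 mm), with a black grip stem 10 mm diameter on top from 40 to 80 mm height, on the same axis; 0.18 kg. Origin: centre of its underside, z up along the axis. Stands loose on the bench at the start. May be absent.
- kept1: plug gauge: steel cylinder 30 mm diameter and 40 mm tall (foot chamfered 3 mm), with a black grip stem 10 mm diameter on top from 40 to 80 mm height, on the same axis; 0.18 kg. Origin: centre of its underside, z up along the axis. Stands loose in the caddy already, at 0 degrees round the ring from the caddy's x axis.
- kept2: plug gauge: steel cylinder 30 mm diameter and 40 mm tall (foot chamfered 3 mm), with a black grip stem 10 mm diameter on top from 40 to 80 mm height, on the same axis; 0.18 kg. Origin: centre of its underside, z up along the axis. Stands loose in the caddy already, at 120 degrees round the ring from the caddy's x axis.
- bottle: white bottle 60 mm diameter, 130 mm high, red cap, standing past the tote's left end; bystander. Origin: underside centre.
- case: wooden case 70 x 110 x 30 mm lying past the tote's right end; bystander. Origin: underside centre.
- loupe: black loupe 40 mm diameter, 35 mm high, at the far left; bystander. Origin: underside centre.
Mind the look-alikes: they are no part of the job. What is shaped like the plug1 but orange is not meant.

How it is judged:
By the outcome, as a careful person would: the job done as asked, in the order asked, and still so for the second after the job is handed in, with the robot touching nothing.
Of plug1, plug2, plug3, plug4 only 3 to 4 are there at a start; the rules pass over those that are not, and their reading is None.
Of rail1, rail2 only 1 to 2 are there at a start; the rules pass over those that are not, and their reading is None.
Of bracket1, bracket2 only 1 to 2 are there at a start; the rules pass over those that are not, and their reading is None.
At some moment in a run one of rail1, rail2, bracket1, bracket2 may be knocked a few centimetres aside while the robot is not near it.
It also fails if it takes over 210 s, if anything falls off the work surface, if the arm or the gripper's body presses on something with over 40 N, if the wrist force passes 120 N, or if a joint passes its speed limit or range.

ROBOT

A 6-joint arm with a two-finger parallel gripper is mounted at the origin on the work surface. World frame = base frame: x ahead of the robot, y to its left, z up, the work surface at z = 0. Lengths are in m, angles in rad, forces in N, time in s.
With the tool pointing down it reaches from about 0.275 to 0.75 m from the base axis. Payload 10.2 kg.
Tool frame: the origin (TCP) lies between the finger pads; the fingertips stand 14 mm ahead of it and the grasp point (between the pads) lies 5 mm behind it; x points along the fingers, z is the direction in which the jaws open and shut, and the axes are right-handed (so a half turn about x gives the same grasp; the last joint's range is limited). The gripper opens to 85 mm and grips with 20 to 120 N. Pads are 22 mm wide; open, the fingers measure 114 mm over their backs; the gripper's body (76 mm by 85 mm) begins 54 mm behind the grasp point. The pads swing forward as they close: fully open they stand 13 mm farther back than shut.
Start: joints at [-1.495, 0.313, 1.498, -0, 1.331, -0.223], TCP at [0.155, -0.502, 0.245] pointing down, gripper open.
Joint ranges: [-2.94, 2.94], [-0.97, 2.17], [0.19, 2.56], [-1.23, 4.37], [0.02, 3.11], [-2.88, 2.88]. Speed limits (rad/s): [2.39, 2.39, 3.01, 3.14, 3.14, 3.14].

INTERFACE

Orientations are given as a unit quaternion [x, y, z, w].
In Python, from workcell import monitor, eyes, ticket, finder gives the robot as it stands.
- The arm moves only by the shell command python3 -m handwheel 'ROWS' [FORCE]. ROWS is JSON, a list of rows, each an object of numbers: "x", "y", "z": the shift along the tool's x, y, z in m; "ax", "ay", "az": the turn, a rotation vector about the tool's x, y, z in rad; "grip": the finger opening in m, from 0 to 0.0854. A call has 1 to 10 rows; each row is the pose to reach, as a shift and turn from the pose measured when the call began, along the tool's axes at that moment; what a row does not reach only later rows make up. A row lasts 1/10 s, in which the tool goes at most 50 mm and 8.59 degrees, less where a joint would pass 70% of its speed; a pose out of reach is approached as far as the arm can. A call with a gripper value outside its range is refused whole. The fingers move at their own pace and stop on an object; FORCE is the grip in N (left out, the last holds). Time passes only in rows, so rows that repeat a pose let the fingers close. It gives the time, the measured TCP pose, the force and the opening at its end, in the units of the state.
- monitor.observe(): the state, without advancing time (a new reading comes with each control period).
- eyes.get_image(name): name is "side" or "top" or "wrist"; returns the picture (420x560x3 uint8, red, green, blue); there is no depth.
- eyes.camera_params(name): a dict with "fx", "fy", "cx", "cy" (pixels), "dist" ([k1, k2, p1, p2, k3] as OpenCV has them; the pictures are not rectified), "view" (4x4, takes a point from world to camera coordinates); the wrist camera has in their place "tool_from_camera" (4x4, takes a point from camera to tool coordinates, whose origin is the TCP and whose axes are the tool frame's). Camera axes: x right, y up, looking along -z (the intrinsics and any distortion apply to the point x, -y, -z); pixel columns grow to the right and rows downward; lengths in m; the calibration is good to about 2 mm. A picture is of the moment at which its call begins: read the wrist's pose just before it. camera_params takes no time and is no camera call.
- ticket.job_done(): hands the job in, once; it reports no verdict.
Trained networks look in the newest picture that a camera, given by its name, has taken for a name from the list of things; names that differ only in an ending like _2 or _b are one class to them, and where a whole thing is asked for, a point or a joint stands for the part that bears it (a point fixed in the world has none). Each returns a list of dicts, best first, with "score" (0 to 1); they miss things now and then, are a little off and sometimes report something else, mostly with a low value. They report only what shows in the picture. A call takes as long as a camera call. They do not tell look-alikes from the thing itself.
- finder.masks_of(camera, label): "pixels" (420x560 bool, what is visible of it) and "position" ([column, row] in pixels, amid what is visible of it).
The state is a dict: "t": time; "q": joint angles; "qd": joint speeds; "effort": joint torques, N m; "tool_pos": TCP position; "orientation": TCP orientation; "force": force on the tool from outside, world axes, zero at the start; "torque": the same for the moment, N m; "finger_gap": opening from 0.0 (shut) to 1.0 (fully open).
Only numpy, scipy, OpenCV 4.12 (cv2) and the standard library are available. Lean on these libraries where they do the work, as an engineer would, in place of code of your own. Each camera call takes 0.05 s, during which the arm holds its last target.

## Working session

There is one attempt and no reset: what is moved stays moved. The work goes in short steps, Python scripts to look and compute and a shell command to move; the robot and the scene stay as the last step left them, time stands still between calls to the robot, and variables do not carry over. Pictures are saved under pics/ and viewed, and the job is handed in when it is done.

```bash
ls; mkdir -p pics
python3 - <<'E'
from workcell import monitor, eyes
import cv2
print(monitor.observe())
for n in ("top","side","wrist"):
    im=eyes.get_image(n); cv2.imwrite(f"pics/a_{n}.png",im[:,:,::-1])
    print(n,eyes.camera_params(n))
E
```

```text
pics
{'t': 0.0, 'q': array([-1.49539798e+00,  3.13458962e-01,  1.49841150e+00, -3.48127106e-06,
        1.33102143e+00, -2.23368092e-01]), 'qd': array([-0.00117789, -0.00155755, -0.00090129, -0.00018328, -0.0004376 ,
       -0.00107862]), 'effort': array([ 3.52117313e-04, -4.12265790e+01, -2.59738612e+01, -1.78491005e-04,
        4.16212308e-03, -5.21319265e-06]), 'tool_pos': array([ 0.15451474, -0.50150144,  0.24474012]), 'orientation': array([ 0.42036423,  0.56914653, -0.41966993,  0.56854489]), 'force': array([ 1.26834629,  0.09937311, -0.39190651]), 'torque': array([-0.01107285, -0.03975882, -0.01622277]), 'finger_gap': 0.9972015821463182}
top {'fx': 508.77718318222605, 'fy': 508.77718318222605, 'cx': 287.8210043522185, 'cy': 205.53708815870885, 'dist': array([-0.05487491,  0.        ,  0.        ,  0.        ,  0.        ]), 'view': array([[-1.62034315e-02, -9.99866811e-01, -1.95168901e-03,
         1.85240271e-02],
       [ 9.89031641e-01, -1.63143873e-02,  1.46800045e-01,
        -5.11381714e-01],
       [-1.46812334e-01,  4.48382292e-04,  9.89164262e-01,
        -1.37554915e+
[... 378 characters left out ...]
,  0.8467314 , -0.16879244],
       [-0.41087962,  0.74038132,  0.53199008, -0.9807931 ],
       [ 0.        ,  0.        ,  0.        ,  1.        ]])}
wrist {'fx': 311.36938744059677, 'fy': 311.36938744059677, 'cx': 277.416132893662, 'cy': 209.44761962576396, 'dist': array([0.00944561, 0.        , 0.        , 0.        , 0.        ]), 'tool_from_camera': array([[-8.12122097e-04,  3.00790055e-01, -9.53690035e-01,
        -1.29121372e-01],
       [-4.95600423e-05,  9.53690336e-01,  3.00790192e-01,
         7.74317111e-02],
       [ 9.99999669e-01,  2.91543280e-04, -7.59605829e-04,
         8.79612241e-04],
       [ 0.00000000e+00,  0.00000000e+00,  0.00000000e+00,
         1.00000000e+00]])}
```

View pics/a_top.png

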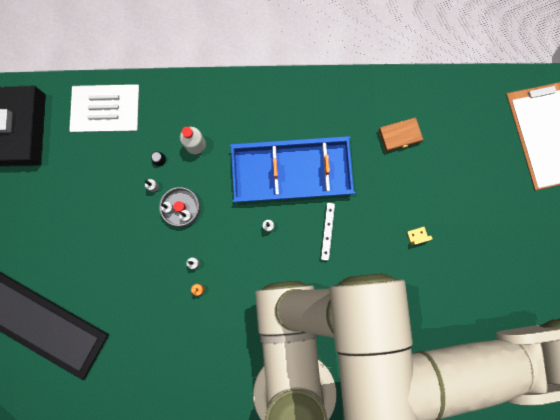

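View pics/a_side.png

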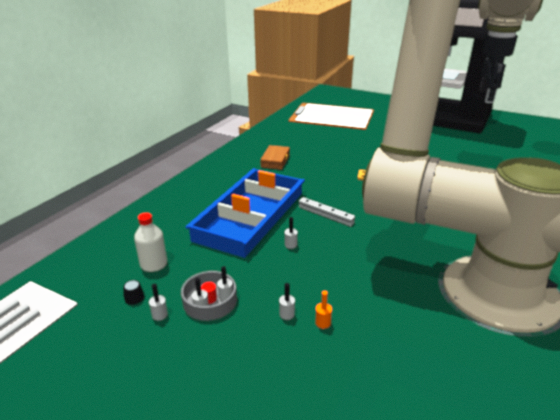

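View pics/a_wrist.png

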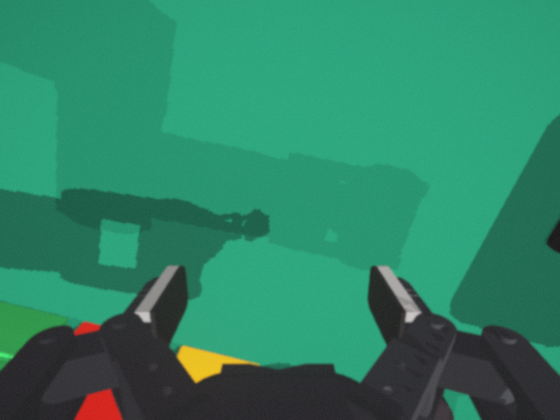

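```bash
cat > h.py <<'E'
import numpy as np, cv2
from scipy.spatial.transform import Rotation as Ro
from scipy.optimize import minimize
from workcell import monitor, eyes, ticket, finder
P={n:eyes.camera_params(n) for n in ("top","side","wrist")}
def view(cam,st=None):
    if cam!="wrist": return P[cam]["view"]
    T=np.eye(4);T[:3,:3]=Ro.from_quat(st["orientation"]).as_matrix();T[:3,3]=st["tool_pos"]
    return np.linalg.inv(T@P[cam]["tool_from_camera"])
def K(cam):
    p=P[cam];return np.array([[p["fx"],0,p["cx"]],[0,p["fy"],p["cy"]],[0,0,1.]])
F=np.diag([1,-1,-1.])
def proj(pts,cam,V):
    pts=np.atleast_2d(pts);c=(pts@V[:3,:3].T+V[:3,3])@F
    return cv2.projectPoints(c.reshape(-1,1,3),np.zeros(3),np.zeros(3),K(cam),P[cam]["dist"])[0].reshape(-1,2)
def back(uv,cam,V,z):
    n=cv2.undistortPoints(np.array(uv,float).reshape(-1,1,2),K(cam),P[cam]["dist"]).reshape(-1,2)
    d=np.c_[n,np.ones(len(n))]@F@V[:3,:3]; o=-V[:3,:3].T@V[:3,3]
    return o+d*((z-o[2])/d[:,2])[:,None]
def shot(cam,name=None):
    st=monitor.observe(); im=eyes.get_image(cam)
    if name: cv2.imwrite(f"pics/{name}.png",im[:,:,::-1])
    return im,view(cam,st),st
def box(x0,x1,y0,y1,z0,z1): return np.array([[x,y,z] for x in(x0,x1) for y in (y0,y1) for z in (z0,z1)])
def cyl(r,z0,z1,cx=0,cy=0):
    a=np.linspace(0,2*np.pi,24,endpoint=False);return np.array([[cx+r*np.cos(t),cy+r*np.sin(t),z] for z in (z0,z1) for t in a])
M=dict(plug=[cyl(.015,0.003,.04),cyl(.005,.04,.08)],rail=[box(-.08,.08,-.01,.01,0,.022)],
 bracket=[box(-.02,.02,-.025,.025,0,.008),box(-.02,-.01,-.025,.025,0,.044)],
 tote=[box(-.076,.076,-.166,.166,0,.045)],caddy=[cyl(.055,0,.035)],tab=[box(-.025,.025,-.004,.004,.045,.083)])
def sil(kind,x,y,yaw,cam,V,z=0,sh=3):
    m=np.zeros((420,560),np.uint8);c,s=np.cos(yaw),np.sin(yaw);R=np.array([[c,-s,0],[s,c,0],[0,0,1]])
    for h in M[kind]:
        uv=proj(h@R.T+[x,y,z],cam,V); hull=cv2.convexHull(np.float32(uv))
        cv2.fillConvexPoly(m,np.round(hull*8).astype(np.int32),255,cv2.LINE_AA,sh)
    return m.astype(np.float32)/255
def fit(kind,obs,x0,z=0,free_yaw=True):
    # obs: list of (cam,V,mask)
    w=[(c,V,cv2.GaussianBlur(m.astype(np.float32),(0,0),1.0)) for c,V,m in obs]
    def f(p):
        e=0
        for c,V,m in w:
            s=cv2.GaussianBlur(sil(kind,p[0],p[1],p[2] if free_yaw else x0[2],c,V,z),(0,0),1.0); e+=((s-m)**2).sum()/max(m.sum(),1)
        return e
    best=None
    n=3 if free_yaw else 2
    x0=np.array(x0,float)
    sim=np.vstack([x0[:n]]+[x0[:n]+d for d in np.diag([.012,.012,.3][:n])])
    r=minimize(f,x0[:n],method="Nelder-Mead",options=dict(initial_simplex=sim,xatol=1e-4,fatol=1e-5,maxiter=200))
    return r.x,r.fun
def go(pos,st=None,yaw=None,tilt=None):
    """print shift (tool axes) and turn to bring TCP to world pos with tool down and jaw axis (tool z) at world angle yaw"""
    st=st or monitor.observe();R=Ro.from_quat(st["orientation"]).as_matrix()
    d=R.T@(np.array(pos)-st["tool_pos"])
    j=np.arctan2(R[1,2],R[0,2])
    if yaw is None: yaw=j
    dy=(yaw-j+np.pi/2)%np.pi-np.pi/2
    a=j+dy
    xt=np.array([0,0,-1.]);zt=np.array([np.cos(a),np.sin(a),0]);yt=np.cross(zt,xt)
    rv=Ro.from_matrix(R.T@np.c_[xt,yt,zt]).as_rotvec()
    print("from",st["tool_pos"].round(4),"jaw yaw %.1f"%np.degrees(j),"q6 %.2f"%st["q"][5])
    print("row: x %.4f y %.4f z %.4f ax %.4f ay %.4f az %.4f"%(*d,*rv),"| rows>=",int(np.ceil(max(np.linalg.norm(d)/.05,np.linalg.norm(rv)/.15)))+1)
E
python3 - <<'E'
from h import *
for cam in ("top","side"):
    im,V,st=shot(cam)
    for l in ("plug1","rail1","bracket1","kept1","tote","caddy","div_left","div_right"):
        for d in finder.masks_of(cam,l):
            print(cam,l,round(d["score"],2),np.round(d["position"]),d["pixels"].sum(),back(d["position"],cam,V,.02)[0].round(3))
E
```

```text
top plug1 0.69 [152. 188.] 122 [0.57  0.394 0.02 ]
top plug1 0.57 [201. 292.] 98 [0.279 0.254 0.02 ]
top plug1 0.53 [269. 224.] 75 [0.463 0.065 0.02 ]
top plug1 0.41 [195. 263.] 118 [0.357 0.269 0.02 ]
top rail1 0.59 [329. 231.] 426 [ 0.44  -0.104  0.02 ]
top bracket1 0.68 [418. 237.] 292 [ 0.42  -0.351  0.02 ]
top kept1 0.56 [168. 203.] 124 [0.526 0.348 0.02 ]
top tote 0.56 [291. 170.] 6966 [0.616 0.001 0.02 ]
top caddy 0.67 [292. 171.] 6902 [ 0.613 -0.005  0.02 ]
top caddy 0.55 [176. 205.] 1027 [0.521 0.325 0.02 ]
top caddy 0.35 [404. 135.] 1059 [ 0.713 -0.327  0.02 ]
top caddy 0.2 [150. 189.] 135 [0.568 0.399 0.02 ]
top div_left 0.4 [275. 169.] 124 [0.619 0.044 0.02 ]
top div_right 0.6 [328. 166.] 180 [ 0.625 -0.107  0.02 ]
side plug1 0.86 [160. 303.] 394 [0.586 0.384 0.02 ]
side plug1 0.6 [289. 304.] 417 [0.359 0.265 0.02 ]
side plug1 0.6 [322. 314.] 441 [0.291 0.257 0.02 ]
side plug1 0.53 [291. 235.] 249 [0.465 0.052 0.02 ]
side rail1 0.69 [326. 213.] 621 [ 0.432 -0.078  0.02 ]
side bracket1 0.41 [362. 173.] 46 [ 0.43  -0.337  0.02 ]
side kept1 0.59 [200. 295.] 247 [0.529 0.327 0.02 ]
side kept1 0.55 [224. 285.] 353 [0.503 0.28  0.02 ]
side tote 0.91 [247. 213.] 5770 [0.613 0.019 0.02 ]
side caddy 0.82 [209. 297.] 1807 [0.51  0.324 0.02 ]
side div_left 0.56 [239. 211.] 869 [0.636 0.019 0.02 ]
side div_right 0.84 [266. 190.] 763 [ 0.629 -0.108  0.02 ]
```

Run:
```python
from h import *
O={}
ims={}
for cam in ("top","side"):
    im,V,st=shot(cam);ims[cam]=im
    for l in ("plug1","rail1","bracket1","kept1","tote","caddy","div_left","div_right"):
        for d in finder.masks_of(cam,l): O.setdefault(l,[]).append((cam,V,d["pixels"],d["position"]))
def near(l,p,r=.06): return [(c,V,m) for c,V,m,q in O[l] if np.linalg.norm(back(q,c,V,.02)[0][:2]-p)<r and m.sum()>60]
print("tote",fit("tote",near("tote",[.615,.01]),[.615,.005,0]))
print("caddy",fit("caddy",[o for o in near("caddy",[.52,.325],.03)],[.52,.325,0],free_yaw=False))
for p in ([.575,.39],[.464,.06],[.358,.267],[.285,.255]):
    print("plug",fit("plug",near("plug1",p,.02),[*p,0],free_yaw=False))
for y in(0.,1.5): print("rail",fit("rail",near("rail1",[.44,-.1]),[.44,-.1,y]))
for y in (0,1.57,3.14,4.7): print("br",fit("bracket",[o for o in near("bracket1",[.42,-.35]) if o[0]=="top"],[.42,-.35,y]))
a=cv2.resize(ims["top"][130:310,130:290],None,fx=2.5,fy=2.5,interpolation=cv2.INTER_CUBIC)
b=cv2.resize(ims["top"][190:270,310:440],None,fx=3,fy=3,interpolation=cv2.INTER_CUBIC)
b=cv2.copyMakeBorder(b,0,a.shape[0]-b.shape[0],0,0,cv2.BORDER_CONSTANT)
cv2.imwrite("pics/b.png",np.hstack([a,b])[:,:,::-1])
```

```text
tote (array([ 0.61946688, -0.00216149,  0.05597701]), np.float64(0.018144309520721436))
caddy (array([0.51729208, 0.31404333]), np.float64(0.6229531168937683))
plug (array([0.58011679, 0.39588427]), np.float64(0.20692002773284912))
plug (array([0.45866447, 0.06707066]), np.float64(0.10471916198730469))
plug (array([0.35852423, 0.27479837]), np.float64(0.126528799533844))
plug (array([0.28691502, 0.2606879 ]), np.float64(0.05137370154261589))
rail (array([ 0.44139567, -0.09924929, -0.13090069]), np.float64(0.11797808110713959))
rail (array([ 0.44219548, -0.09932756,  3.01257826]), np.float64(0.11864905804395676))
br (array([ 0.42425151, -0.35655815,  0.23945558]), np.float64(0.12201996892690659))
br (array([ 0.42227754, -0.35286527,  2.08298544]), np.float64(0.3150809407234192))
br (array([ 0.42337786, -0.35755373,  3.51165245]), np.float64(0.15681302547454834))
br (array([ 0.42374407, -0.35925949,  5.28426917]), np.float64(0.2515023648738861))
```

View pics/b.png

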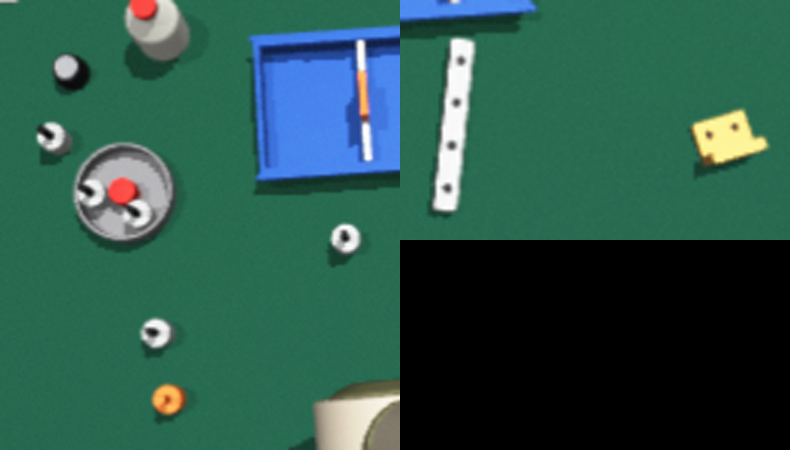

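Candidates: steel plugs at top-view pixels (151,185), (268,226) and (192,263). The orange look-alike at (197,290) is rejected. The kept gauges are in the caddy at (167,207) and (185,215). There is one rail at (328,232) and one bracket at (419,236). The arm may hide more, so I'll raise it over the tote and look again.

Run:
```python
from h import *
go([.56,-.06,.32],yaw=np.pi/2+.056)
print(Ro.from_quat(monitor.observe()["orientation"]).as_matrix().round(3))
```

```text
from [ 0.1545 -0.5017  0.2453] jaw yaw -72.9 q6 -0.22
row: x -0.0747 y 0.5175 z -0.3028 ax 0.2428 ay 0.0000 az 0.0000 | rows>= 14
[[-0.     0.956  0.294]
 [-0.     0.294 -0.956]
 [-1.    -0.     0.   ]]
```

```bash
python3 -m handwheel '[{"x":-0.075,"y":0.26,"z":-0.15,"ax":0.12},{"x":-0.075,"y":0.26,"z":-0.15,"ax":0.12},{"x":-0.075,"y":0.26,"z":-0.15,"ax":0.12},{"x":-0.075,"y":0.26,"z":-0.15,"ax":0.12},{"x":-0.075,"y":0.517,"z":-0.303,"ax":0.243},{"x":-0.075,"y":0.517,"z":-0.303,"ax":0.243},{"x":-0.075,"y":0.517,"z":-0.303,"ax":0.243},{"x":-0.075,"y":0.517,"z":-0.303,"ax":0.243},{"x":-0.075,"y":0.517,"z":-0.303,"ax":0.243},{"x":-0.075,"y":0.517,"z":-0.303,"ax":0.243}]'
python3 - <<'E'
from h import *
go([.56,-.06,.32],yaw=np.pi/2+.056)
E
```

```text
from [ 0.1545 -0.5017  0.2453] jaw yaw -72.9 q6 -0.22
row: x -0.0747 y 0.5175 z -0.3028 ax 0.2428 ay 0.0000 az 0.0000 | rows>= 14invalid input at $[0]: expected keys x, y, z, ax, ay, az, grip
```

```bash
R='x'; python3 -m handwheel '[{"x":-0.075,"y":0.517,"z":-0.303,"ax":0.243,"ay":0,"az":0,"grip":0.05},{"x":-0.075,"y":0.517,"z":-0.303,"ax":0.243,"ay":0,"az":0,"grip":0.05},{"x":-0.075,"y":0.517,"z":-0.303,"ax":0.243,"ay":0,"az":0,"grip":0.05},{"x":-0.075,"y":0.517,"z":-0.303,"ax":0.243,"ay":0,"az":0,"grip":0.05},{"x":-0.075,"y":0.517,"z":-0.303,"ax":0.243,"ay":0,"az":0,"grip":0.05},{"x":-0.075,"y":0.517,"z":-0.303,"ax":0.243,"ay":0,"az":0,"grip":0.05},{"x":-0.075,"y":0.517,"z":-0.303,"ax":0.243,"ay":0,"az":0,"grip":0.05},{"x":-0.075,"y":0.517,"z":-0.303,"ax":0.243,"ay":0,"az":0,"grip":0.05},{"x":-0.075,"y":0.517,"z":-0.303,"ax":0.243,"ay":0,"az":0,"grip":0.05},{"x":-0.075,"y":0.517,"z":-0.303,"ax":0.243,"ay":0,"az":0,"grip":0.05}]'
python3 - <<'E'
from h import *
go([.56,-.06,.32],yaw=np.pi/2+.056)
E
```

```text
t: 2.95
tool_pos: [0.4901, -0.1349, 0.3077]
orientation: [0.486, 0.514, -0.486, 0.514]
force: [0.7, -1.2, 0.2]
finger_gap: 0.589
from [ 0.4901 -0.1349  0.3077] jaw yaw -86.8 q6 1.02
row: x -0.0123 y 0.0740 z -0.0709 ax -0.0000 ay 0.0004 az -0.0004 | rows>= 4
```

```bash
python3 -m handwheel '[{"x":-0.012,"y":0.074,"z":-0.071,"ax":0,"ay":0,"az":0,"grip":0.04},{"x":-0.012,"y":0.074,"z":-0.071,"ax":0,"ay":0,"az":0,"grip":0.04},{"x":-0.012,"y":0.074,"z":-0.071,"ax":0,"ay":0,"az":0,"grip":0.04},{"x":-0.012,"y":0.074,"z":-0.071,"ax":0,"ay":0,"az":0,"grip":0.04},{"x":-0.012,"y":0.074,"z":-0.071,"ax":0,"ay":0,"az":0,"grip":0.04}]'
python3 - <<'E'
from h import *
shot("top","c_top");shot("side","c_side");shot("wrist","c_wrist")
E
```

```text
t: 3.45
tool_pos: [0.5595, -0.0607, 0.3195]
orientation: [0.486, 0.514, -0.486, 0.514]
force: [-0.1, -0.8, 0.5]
finger_gap: 0.468
```

View pics/c_top.png

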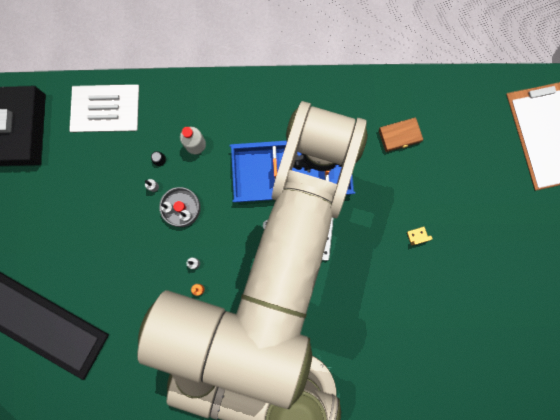

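View pics/c_side.png

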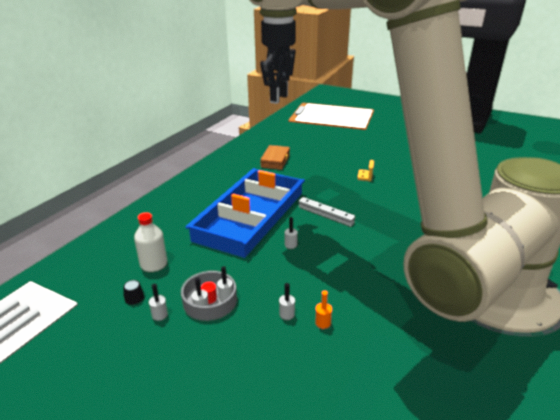

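View pics/c_wrist.png

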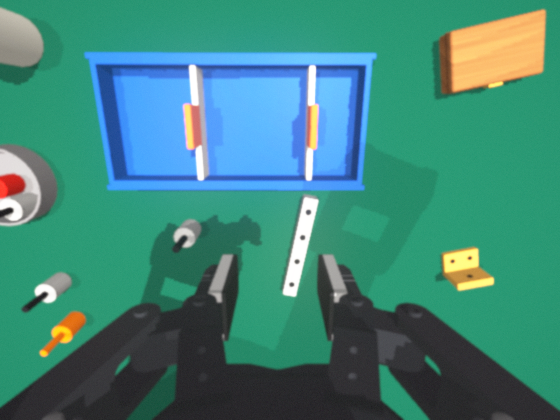

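Run:
```python
from h import *
im,V,st=shot("wrist")
for l in ("tote","div_left","div_right","rail1","bracket1","plug1"):
    for d in finder.masks_of("wrist",l):
        p=back(d["position"],"wrist",V,.02)[0].round(3); print(l,round(d["score"],2),np.round(d["position"]),d["pixels"].sum(),p)
        x0=[*p[:2],.056]
        if d["score"]<.35: continue
        if l=="tote": print(fit("tote",[("wrist",V,d["pixels"])],x0))
        if l=="rail1": print(fit("rail",[("wrist",V,d["pixels"])],[*p[:2],-.13]))
        if l=="bracket1":
            for a in (.24,1.8,3.4,5): print(fit("bracket",[("wrist",V,d["pixels"])],[*p[:2],a]))
        if l=="plug1": print(fit("plug",[("wrist",V,d["pixels"])],[*p[:2],0],free_yaw=False))
hsv=cv2.cvtColor(im,cv2.COLOR_RGB2HSV)
m=((hsv[...,0]>4)&(hsv[...,0]<18)&(hsv[...,1]>150)&(hsv[...,2]>120)).astype(np.uint8)
n,lab,s,c=cv2.connectedComponentsWithStats(m)
for i in range(1,n):
    if s[i,4]>60 and s[i,1]<200 and s[i,0]<400:
        p=back(c[i],"wrist",V,.065)[0]
        print(s[i],c[i].round(1),p.round(4),fit("tab",[("wrist",V,lab==i)],[*p[:2],.056]),fit("tab",[("wrist",V,lab==i)],[*p[:2],.05],free_yaw=False))
```

```text
tote 0.72 [234. 122.] 36572 [ 0.621 -0.001  0.02 ]
(array([ 0.62023777, -0.00331049,  0.05418722]), np.float64(0.041179195046424866))
div_left 0.83 [198. 122.] 1735 [0.618 0.046 0.02 ]
div_right 0.69 [188. 234.] 563 [0.457 0.065 0.02 ]
div_right 0.58 [309. 124.] 1125 [ 0.624 -0.101  0.02 ]
rail1 0.56 [300. 246.] 1508 [ 0.446 -0.103  0.02 ]
(array([ 0.44193675, -0.10145365, -0.13261543]), np.float64(0.03314289450645447))
rail1 0.37 [18. 41.] 1977 [0.701 0.263 0.02 ]
(array([0.75637224, 0.27746538, 0.10540239]), np.float64(0.31770527362823486))
bracket1 0.85 [462. 268.] 1498 [ 0.424 -0.353  0.02 ]
(array([ 0.42593956, -0.35622071,  0.26023162]), np.float64(0.011730257421731949))
(array([ 0.41741044, -0.35533861,  2.18745234]), np.float64(0.1903311312198639))
(array([ 0.41517258, -0.36326753,  4.12463028]), np.float64(0.31977611780166626))
(array([ 0.42182383, -0.3612318 ,  4.96948551]), np.float64(0.2575513422489166))
bracket1 0.45 [298. 242.] 1498 [ 0.454 -0.099  0.02 ]
(array([ 0.44856349, -0.09993396,  0.66462925]), np.float64(0.8409470915794373))
(array([ 0.45590719, -0.10404996,  1.92962217]), np.float64(0.8287461996078491))
(array([ 0.44410631, -0.10391387,  4.94391138]), np.float64(0.7159833908081055))
(array([ 0.46008628, -0.10613142,  4.95332118]), np.float64(0.7213850021362305))
plug1 0.84 [188. 234.] 640 [0.457 0.064 0.02 ]
(array([0.45908059, 0.06380229]), np.float64(0.025600522756576538))
plug1 0.72 [17. 40.] 1985 [0.702 0.264 0.02 ]
(array([0.70250121, 0.26002465]), np.float64(0.36891207098960876))
plug1 0.62 [ 52. 290.] 761 [0.352 0.279 0.02 ]
(array([0.35839226, 0.27472306]), np.float64(0.07022115588188171))
```

Run:
```python
from h import *
im,V,st=shot("wrist")
print(im[127,191],im[126,313])
m=((im[...,0]>140)&(im[...,0].astype(int)-im[...,2]>70)).astype(np.uint8);m[200:]=0;m[:,400:]=0
n,lab,s,c=cv2.connectedComponentsWithStats(m)
t=np.array([.620,-.0028]);a=.0555;yx=np.array([-np.sin(a),np.cos(a)])
for i in range(1,n):
    if s[i,4]>60 :
        p=back(c[i],"wrist",V,.065)[0]
        f=fit("tab",[("wrist",V,lab==i)],[*p[:2],a],free_yaw=False)
        print(s[i],c[i].round(1),f,"v",(f[0]-t)@yx)
```

```text
[255 228 120] [255 232 112]
[186 105  16  45 575] [193.4 126.2] (array([0.61415219, 0.04158923]), np.float64(0.11752168089151382)) v 0.04464527245019353
[308 106  10  44 364] [312.9 126.8] (array([ 0.62178023, -0.09971668]), np.float64(0.18696126341819763)) v -0.09686620206986007
[  0 174  26  25 505] [ 10.9 185. ] (array([0.53703092, 0.29177222]), np.float64(0.6117540597915649)) v 0.29872108127282987
```

Run:
```python
from h import *
go([.617,.0417,.12],yaw=np.pi/2+.0555)
go([.617,.0417,.071],yaw=np.pi/2+.0555)
```

```text
from [ 0.56   -0.06    0.3198] jaw yaw -86.8 q6 1.20
row: x 0.1997 y 0.0625 z -0.0985 ax 0.0002 ay 0.0004 az -0.0004 | rows>= 6
from [ 0.56   -0.06    0.3198] jaw yaw -86.8 q6 1.20
row: x 0.2487 y 0.0625 z -0.0985 ax 0.0002 ay 0.0004 az -0.0004 | rows>= 7
```

```bash
python3 -m handwheel '[{"x":0.2,"y":0.0625,"z":-0.0985,"ax":0,"ay":0,"az":0,"grip":0.04},{"x":0.2,"y":0.0625,"z":-0.0985,"ax":0,"ay":0,"az":0,"grip":0.04},{"x":0.2,"y":0.0625,"z":-0.0985,"ax":0,"ay":0,"az":0,"grip":0.04},{"x":0.2,"y":0.0625,"z":-0.0985,"ax":0,"ay":0,"az":0,"grip":0.04},{"x":0.2,"y":0.0625,"z":-0.0985,"ax":0,"ay":0,"az":0,"grip":0.04},{"x":0.2,"y":0.0625,"z":-0.0985,"ax":0,"ay":0,"az":0,"grip":0.04},{"x":0.2,"y":0.0625,"z":-0.0985,"ax":0,"ay":0,"az":0,"grip":0.04},{"x":0.249,"y":0.0625,"z":-0.0985,"ax":0,"ay":0,"az":0,"grip":0.04},{"x":0.249,"y":0.0625,"z":-0.0985,"ax":0,"ay":0,"az":0,"grip":0.04},{"x":0.249,"y":0.0625,"z":-0.0985,"ax":0,"ay":0,"az":0,"grip":0.04}]'
python3 - <<'E'
from h import *
shot("wrist","d_wrist");shot("side","d_side");go([.617,.0417,.071],yaw=np.pi/2+.0555)
E
```

```text
t: 5.0
tool_pos: [0.6175, 0.041, 0.0727]
orientation: [0.486, 0.513, -0.486, 0.514]
force: [1.0, -0.7, 0.6]
finger_gap: 0.473
from [0.6183 0.0412 0.0738] jaw yaw -86.8 q6 1.39
row: x 0.0028 y -0.0012 z -0.0006 ax -0.0003 ay 0.0011 az -0.0046 | rows>= 2
```

View pics/d_wrist.png

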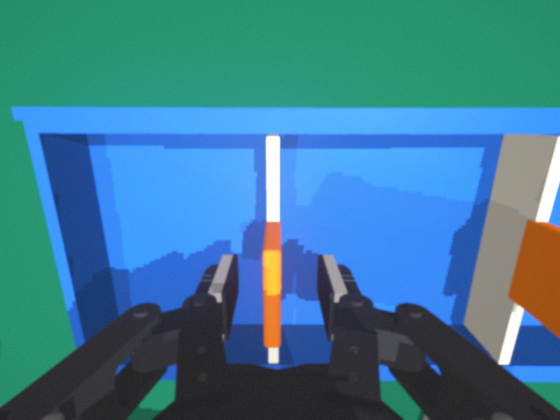

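View pics/d_side.png

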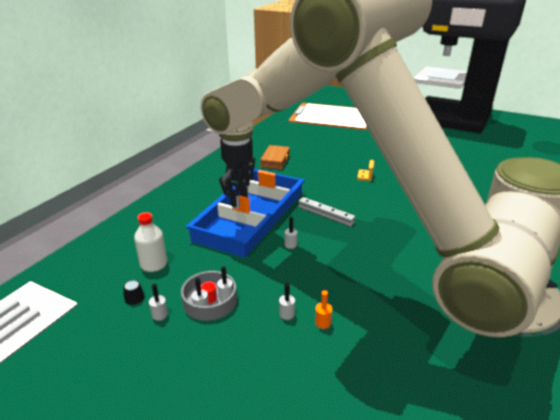

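```bash
python3 -m handwheel '[{"x":0,"y":-0.001,"z":-0.001,"ax":0,"ay":0,"az":0,"grip":0.0},{"x":0,"y":-0.001,"z":-0.001,"ax":0,"ay":0,"az":0,"grip":0.0},{"x":0,"y":-0.001,"z":-0.001,"ax":0,"ay":0,"az":0,"grip":0.0},{"x":0,"y":-0.001,"z":-0.001,"ax":0,"ay":0,"az":0,"grip":0.0},{"x":0,"y":-0.001,"z":-0.001,"ax":0,"ay":0,"az":0,"grip":0.0}]' 40
python3 - <<'E'
from h import *
st=monitor.observe();t=np.array([.620,-.0028]);a=.0555;yx=np.array([-np.sin(a),np.cos(a)]);v=(st["tool_pos"][:2]-t)@yx
print(st["tool_pos"],st["finger_gap"],"v",v,"need z",-(0.091-v))
E
```

```text
t: 5.6
tool_pos: [0.6179, 0.0421, 0.0755]
orientation: [0.487, 0.512, -0.485, 0.516]
force: [-0.8, 0.1, 7.4]
finger_gap: 0.082
[0.61788087 0.04209081 0.07552037] 0.08184627533544192 v 0.04493924629276442 need z -0.04606075370723558
```

```bash
python3 -m handwheel '[{"x":0,"y":0,"z":-0.012,"ax":0,"ay":0,"az":0,"grip":0.0},{"x":0,"y":0,"z":-0.024,"ax":0,"ay":0,"az":0,"grip":0.0},{"x":0,"y":0,"z":-0.036,"ax":0,"ay":0,"az":0,"grip":0.0},{"x":0,"y":0,"z":-0.046,"ax":0,"ay":0,"az":0,"grip":0.0},{"x":0,"y":0,"z":-0.046,"ax":0,"ay":0,"az":0,"grip":0.0},{"x":0,"y":0,"z":-0.046,"ax":0,"ay":0,"az":0,"grip":0.0},{"x":0,"y":0,"z":-0.046,"ax":0,"ay":0,"az":0,"grip":0.0}]' 40
python3 - <<'E'
from h import *
st=monitor.observe();t=np.array([.620,-.0028]);a=.0555;yx=np.array([-np.sin(a),np.cos(a)]);v=(st["tool_pos"][:2]-t)@yx
print(st["tool_pos"],st["finger_gap"],"v",v,"need z",-(0.091-v))
E
```

```text
t: 6.3
tool_pos: [0.6154, 0.0882, 0.0756]
orientation: [0.488, 0.512, -0.484, 0.516]
force: [0.3, 2.9, 0.4]
finger_gap: 0.082
[0.61538213 0.08820159 0.07558324] 0.0817778631513248 v 0.09111763146293081 need z 0.00011763146293081173
```

```bash
python3 -m handwheel '[{"x":0,"y":0,"z":0,"ax":0,"ay":0,"az":0,"grip":0.045},{"x":0,"y":0,"z":0,"ax":0,"ay":0,"az":0,"grip":0.045},{"x":0,"y":0,"z":0,"ax":0,"ay":0,"az":0,"grip":0.045},{"x":0,"y":0,"z":0,"ax":0,"ay":0,"az":0,"grip":0.045},{"x":-0.05,"y":0,"z":0,"ax":0,"ay":0,"az":0,"grip":0.045},{"x":-0.06,"y":0,"z":0.04,"ax":0,"ay":0,"az":0,"grip":0.045},{"x":-0.06,"y":0,"z":0.08,"ax":0,"ay":0,"az":0,"grip":0.045},{"x":-0.06,"y":0,"z":0.12,"ax":0,"ay":0,"az":0,"grip":0.045},{"x":-0.06,"y":0,"z":0.16,"ax":0,"ay":0,"az":0,"grip":0.045},{"x":-0.06,"y":0,"z":0.188,"ax":0,"ay":0,"az":0,"grip":0.045}]' 40
python3 - <<'E'
from h import *
go([.6254,-.0995,.073],yaw=np.pi/2+.0555)
im,V,st=shot("wrist","e_wrist")
m=((im[...,0]>140)&(im[...,0].astype(int)-im[...,2]>70)).astype(np.uint8)
n,lab,s,c=cv2.connectedComponentsWithStats(m)
t=np.array([.620,-.0028]);a=.0555;yx=np.array([-np.sin(a),np.cos(a)])
for i in range(1,n):
    if s[i,4]>60 :
        p=back(c[i],"wrist",V,.065)[0]
        f=fit("tab",[("wrist",V,lab==i)],[*p[:2],a],free_yaw=False)
        print(s[i],c[i].round(1),f,"v",(f[0]-t)@yx)
E
```

```text
t: 7.3
tool_pos: [0.6251, -0.1022, 0.1358]
orientation: [0.488, 0.511, -0.485, 0.515]
force: [0.7, 0.2, 0.6]
finger_gap: 0.527
from [ 0.6251 -0.1022  0.1358] jaw yaw -86.9 q6 1.17
row: x 0.0628 y -0.0001 z -0.0027 ax -0.0018 ay 0.0015 az -0.0072 | rows>= 3
[ 506   59   54  109 5220] [533.  113.8] (array([ 0.71116715, -0.25629894]), np.float64(0.12468001991510391)) v -0.2581658004617125
[   0  192   39   81 2270] [ 15.2 230.6] (array([0.61502887, 0.084455  ]), np.float64(0.047304827719926834)) v 0.08739640717435097
[266 194  13  86 989] [271.9 236.9] (array([ 0.62179232, -0.09978063]), np.float64(0.09288711100816727)) v -0.09693072924396214
[521 376  12  12  72] [527.2 380.8] (array([ 0.40497987, -0.21311953]), np.float64(0.7257592678070068)) v -0.1980681986949267
```

View pics/e_wrist.png

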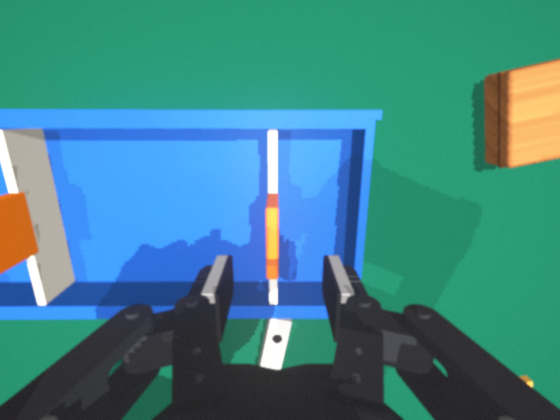

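```bash
python3 -m handwheel '[{"x":0.03,"y":0,"z":-0.003,"ax":0,"ay":0,"az":-0.007,"grip":0.04},{"x":0.063,"y":0,"z":-0.003,"ax":0,"ay":0,"az":-0.007,"grip":0.04},{"x":0.063,"y":0,"z":-0.003,"ax":0,"ay":0,"az":-0.007,"grip":0.04},{"x":0.063,"y":0,"z":-0.003,"ax":0,"ay":0,"az":-0.007,"grip":0.0},{"x":0.063,"y":0,"z":-0.003,"ax":0,"ay":0,"az":-0.007,"grip":0.0},{"x":0.063,"y":0,"z":-0.003,"ax":0,"ay":0,"az":-0.007,"grip":0.0},{"x":0.063,"y":0,"z":-0.003,"ax":0,"ay":0,"az":-0.007,"grip":0.0},{"x":0.063,"y":0,"z":-0.003,"ax":0,"ay":0,"az":-0.007,"grip":0.0}]' 40
python3 - <<'E'
from h import *
st=monitor.observe();t=np.array([.620,-.0028]);a=.0555;yx=np.array([-np.sin(a),np.cos(a)]);v=(st["tool_pos"][:2]-t)@yx
print(st["tool_pos"],st["finger_gap"],"v",v,"need z",-(-0.091-v))
E
```

```text
t: 8.15
tool_pos: [0.6265, -0.1028, 0.0748]
orientation: [0.487, 0.511, -0.487, 0.514]
force: [-0.6, 1.6, 6.3]
finger_gap: 0.084
[ 0.62645385 -0.10275143  0.07477818] 0.08434238270566158 v -0.10015553407842383 need z -0.00915553407842383
```

```bash
python3 -m handwheel '[{"x":0,"y":0,"z":-0.005,"ax":0,"ay":0,"az":0,"grip":0.0},{"x":0,"y":0,"z":-0.009,"ax":0,"ay":0,"az":0,"grip":0.0},{"x":0,"y":0,"z":-0.009,"ax":0,"ay":0,"az":0,"grip":0.0},{"x":0,"y":0,"z":-0.009,"ax":0,"ay":0,"az":0,"grip":0.0},{"x":0,"y":0,"z":-0.009,"ax":0,"ay":0,"az":0,"grip":0.045},{"x":0,"y":0,"z":-0.009,"ax":0,"ay":0,"az":0,"grip":0.045},{"x":0,"y":0,"z":-0.009,"ax":0,"ay":0,"az":0,"grip":0.045},{"x":-0.05,"y":0,"z":-0.009,"ax":0,"ay":0,"az":0,"grip":0.045},{"x":-0.1,"y":0,"z":-0.009,"ax":0,"ay":0,"az":0,"grip":0.045},{"x":-0.15,"y":0,"z":-0.009,"ax":0,"ay":0,"az":0,"grip":0.045}]' 40
python3 - <<'E'
from h import *
go([.55,-.003,.26],yaw=.0555)
E
```

```text
t: 9.15
tool_pos: [0.6252, -0.0933, 0.2269]
orientation: [0.487, 0.511, -0.487, 0.514]
force: [0.2, -0.3, -0.4]
finger_gap: 0.529
from [ 0.6252 -0.0933  0.2269] jaw yaw -87.1 q6 1.19
row: x -0.0338 y -0.0703 z -0.0939 ax 1.5664 ay 0.0001 az -0.0058 | rows>= 12
```

Run:
```python
from h import *
go([.442,-.1005,.16],yaw=np.radians(82.4))
im,V,st=shot("wrist","f_wrist")
```

```text
from [ 0.6252 -0.0933  0.2269] jaw yaw -87.1 q6 1.19
row: x 0.0662 y -0.1835 z -0.0024 ax 0.1837 ay 0.0034 az -0.0040 | rows>= 5
```

View pics/f_wrist.png

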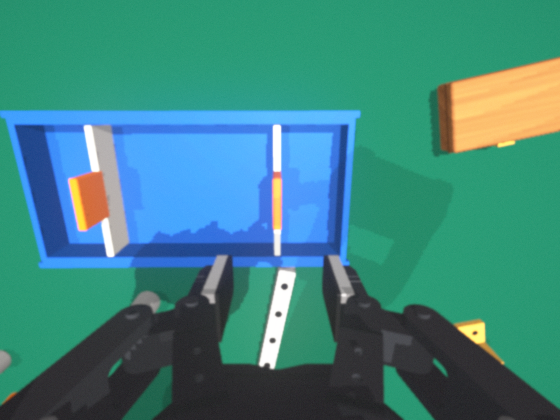

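Run:
```python
from h import *
im=cv2.imread("pics/f_wrist.png");st=monitor.observe();V=view("wrist",st)
t=np.array([.620,-.0028]);a=.0555;c,s=np.cos(a),np.sin(a);R=np.array([[c,-s],[s,c]])
W=lambda p:np.r_[t+R@np.array(p[:2]),p[2]]
big=cv2.resize(im[90:280,0:380],None,fx=2,fy=2,interpolation=cv2.INTER_CUBIC)
def ln(p,q,col):
    a,b=((proj(np.array([W(p),W(q)]),"wrist",V)+.5-[0,90])*2).astype(int);cv2.line(big,tuple(a),tuple(b),col,1)
for sy in(-1,1):
    ln((-.076,sy*.166,.045),(.076,sy*.166,.045),(0,255,255));ln((sy*.076,-.166,.045),(sy*.076,.166,.045),(0,255,255))
    for d in (.003,-.003): ln((-.07,sy*.091+d,.045),(.07,sy*.091+d,.045),(0,0,255))
    for d in (.004,-.004): ln((-.025,sy*.091+d,.083),(.025,sy*.091+d,.083),(255,0,255))
cv2.imwrite("pics/f2.png",big)
```

```text
(no output)
```

View pics/f2.png

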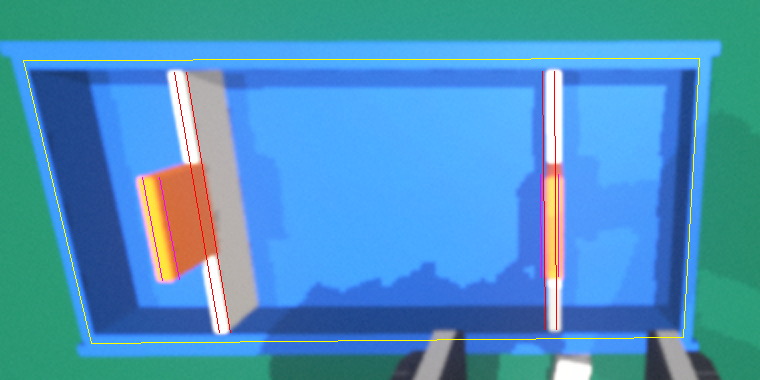

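```bash
python3 -m handwheel '[{"x":0.066,"y":-0.1835,"z":-0.002,"ax":0.184,"ay":0.003,"az":-0.004,"grip":0.045},{"x":0.066,"y":-0.1835,"z":-0.002,"ax":0.184,"ay":0.003,"az":-0.004,"grip":0.045},{"x":0.066,"y":-0.1835,"z":-0.002,"ax":0.184,"ay":0.003,"az":-0.004,"grip":0.045},{"x":0.066,"y":-0.1835,"z":-0.002,"ax":0.184,"ay":0.003,"az":-0.004,"grip":0.045},{"x":0.066,"y":-0.1835,"z":-0.002,"ax":0.184,"ay":0.003,"az":-0.004,"grip":0.045},{"x":0.066,"y":-0.1835,"z":-0.002,"ax":0.184,"ay":0.003,"az":-0.004,"grip":0.045},{"x":0.066,"y":-0.1835,"z":-0.002,"ax":0.184,"ay":0.003,"az":-0.004,"grip":0.045}]' 40
python3 - <<'E'
from h import *
im,V,st=shot("wrist","g_wrist")
for d in finder.masks_of("wrist","rail1"):
    p=back(d["position"],"wrist",V,.02)[0]
    print(round(d["score"],2),np.round(d["position"]),d["pixels"].sum(),p.round(3),fit("rail",[("wrist",V,d["pixels"])],[*p[:2],-.13]))
E
```

```text
t: 9.9
tool_pos: [0.4465, -0.1023, 0.168]
orientation: [0.535, 0.461, -0.529, 0.471]
force: [-0.5, 0.2, 0.3]
finger_gap: 0.525
0.58 [274. 198.] 3531 [ 0.451 -0.102  0.02 ] (array([ 0.44144402, -0.10129953, -0.13052502]), np.float64(0.03369788080453873))
0.33 [21. 72.] 3970 [0.583 0.089 0.02 ] (array([0.62753272, 0.10012169, 0.06433771]), np.float64(0.005519172642379999))
```

View pics/g_wrist.png

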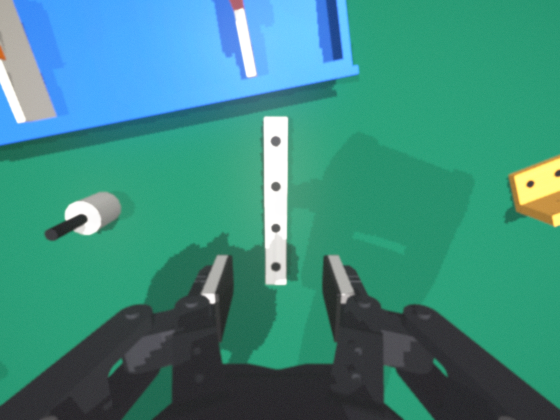

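Run:
```python
from h import *
go([.4417,-.1012,.018],yaw=np.pi/2-.131)
```

```text
from [ 0.4463 -0.1021  0.1677] jaw yaw -97.6 q6 1.22
row: x 0.1496 y -0.0070 z -0.0009 ax -0.0012 ay 0.0037 az -0.0152 | rows>= 4
```

```bash
python3 -m handwheel '[{"x":0.05,"y":-0.007,"z":-0.001,"ax":0,"ay":0.004,"az":-0.015,"grip":0.045},{"x":0.1,"y":-0.007,"z":-0.001,"ax":0,"ay":0.004,"az":-0.015,"grip":0.045},{"x":0.13,"y":-0.007,"z":-0.001,"ax":0,"ay":0.004,"az":-0.015,"grip":0.045},{"x":0.13,"y":-0.007,"z":-0.001,"ax":0,"ay":0.004,"az":-0.015,"grip":0.045},{"x":0.13,"y":-0.007,"z":-0.001,"ax":0,"ay":0.004,"az":-0.015,"grip":0.045}]' 60
python3 - <<'E'
from h import *
go([.4417,-.1012,.018],yaw=np.pi/2-.131)
shot("wrist","g2")
E
```

```text
t: 10.5
tool_pos: [0.4423, -0.1012, 0.0383]
orientation: [0.532, 0.466, -0.532, 0.466]
force: [-0.7, -1.4, 1.0]
finger_gap: 0.526
from [ 0.4423 -0.1012  0.0383] jaw yaw -97.6 q6 1.22
row: x 0.0203 y -0.0006 z 0.0001 ax -0.0009 ay -0.0001 az -0.0008 | rows>= 2
```

View pics/g2.png

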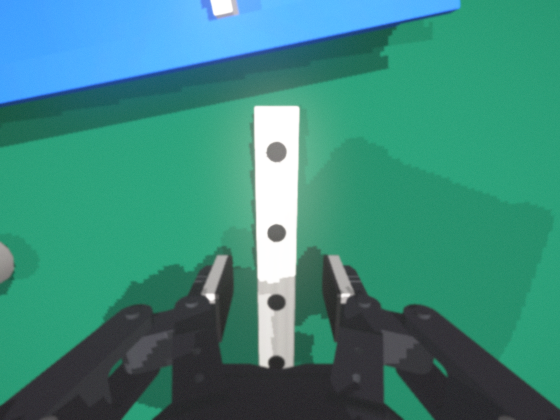

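```bash
python3 -m handwheel '[{"x":0.02,"y":0,"z":0,"ax":0,"ay":0,"az":0,"grip":0.045},{"x":0.02,"y":0,"z":0,"ax":0,"ay":0,"az":0,"grip":0.045},{"x":0.02,"y":0,"z":0,"ax":0,"ay":0,"az":0,"grip":0.01},{"x":0.02,"y":0,"z":0,"ax":0,"ay":0,"az":0,"grip":0.01},{"x":0.02,"y":0,"z":0,"ax":0,"ay":0,"az":0,"grip":0.01},{"x":0.02,"y":0,"z":0,"ax":0,"ay":0,"az":0,"grip":0.01},{"x":0.02,"y":0,"z":0,"ax":0,"ay":0,"az":0,"grip":0.01}]' 60
python3 - <<'E'
from h import *
print(monitor.observe()["torque"])
E
```

```text
t: 11.25
tool_pos: [0.4434, -0.1017, 0.0207]
orientation: [0.533, 0.464, -0.531, 0.468]
force: [-2.2, 1.7, 8.2]
finger_gap: 0.217
[0.25878366 0.27566657 0.00202332]
```

```bash
python3 -m handwheel '[{"x":-0.03,"y":0,"z":0,"ax":0,"ay":0,"az":0,"grip":0.01},{"x":-0.07,"y":0,"z":0,"ax":0,"ay":0,"az":0,"grip":0.01},{"x":-0.12,"y":0,"z":0,"ax":0,"ay":0,"az":0,"grip":0.01},{"x":-0.14,"y":0,"z":0,"ax":0,"ay":0,"az":0,"grip":0.01},{"x":-0.14,"y":0,"z":0,"ax":0,"ay":0,"az":0,"grip":0.01}]' 60
python3 - <<'E'
from h import *
shot("wrist","h1");print(monitor.observe()["force"],monitor.observe()["torque"])
a=.0555; 
st=monitor.observe();R=Ro.from_quat(st["orientation"]).as_matrix()
go([.6205,-.003,.165],yaw=None)
E
```

```text
t: 11.75
tool_pos: [0.4438, -0.1019, 0.1637]
orientation: [0.533, 0.462, -0.53, 0.47]
force: [0.3, 0.4, -5.2]
finger_gap: 0.215
[ 0.91814992  0.0170342  -4.73358913] [-0.02596171 -0.00781447  0.0048665 ]
from [ 0.4429 -0.1014  0.1614] jaw yaw -97.6 q6 1.22
row: x -0.0027 y 0.1632 z -0.1209 ax 0.0000 ay 0.0021 az -0.0070 | rows>= 6
```

View pics/h1.png

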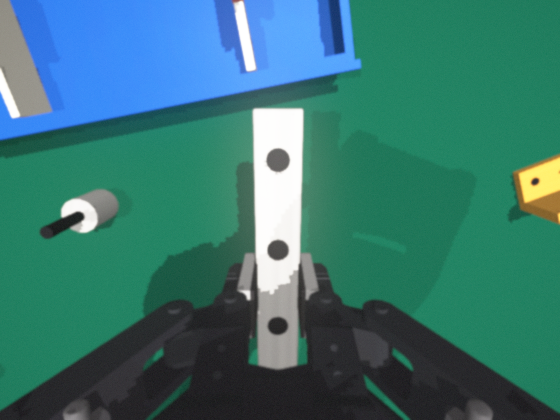

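```bash
cat >> h.py <<'E'
def goa(pos,jaw,long=False):
    """as go, jaw yaw in degrees taken exactly (no half-turn folding); long way by sign"""
    st=monitor.observe();R=Ro.from_quat(st["orientation"]).as_matrix();a=np.radians(jaw)
    d=R.T@(np.array(pos)-st["tool_pos"]);xt=np.array([0,0,-1.]);zt=np.array([np.cos(a),np.sin(a),0])
    rv=Ro.from_matrix(R.T@np.c_[xt,np.cross(zt,xt),zt]).as_rotvec()
    print("from",st["tool_pos"].round(4),"jaw %.1f"%np.degrees(np.arctan2(R[1,2],R[0,2])),"q6 %.2f"%st["q"][5],"F",st["force"].round(1))
    print("row: x %.4f y %.4f z %.4f ax %.4f ay %.4f az %.4f"%(*d,*rv),"| rows>=",int(np.ceil(max(np.linalg.norm(d)/.05,np.linalg.norm(rv)/.15)))+1)
E
python3 - <<'E'
from h import *
goa([.621,-.0008,.165],3.18)
E
```

```text
from [ 0.4429 -0.1014  0.1614] jaw -97.6 q6 1.22 F [ 0.9  0.  -4.7]
row: x -0.0027 y 0.1634 z -0.1232 ax -1.7582 ay 0.0076 az -0.0032 | rows>= 13
```

```bash
python3 -m handwheel '[{"x":-0.003,"y":0.1634,"z":-0.1232,"ax":-1.758,"ay":0.008,"az":-0.003,"grip":0.01},{"x":-0.003,"y":0.1634,"z":-0.1232,"ax":-1.758,"ay":0.008,"az":-0.003,"grip":0.01},{"x":-0.003,"y":0.1634,"z":-0.1232,"ax":-1.758,"ay":0.008,"az":-0.003,"grip":0.01},{"x":-0.003,"y":0.1634,"z":-0.1232,"ax":-1.758,"ay":0.008,"az":-0.003,"grip":0.01},{"x":-0.003,"y":0.1634,"z":-0.1232,"ax":-1.758,"ay":0.008,"az":-0.003,"grip":0.01},{"x":-0.003,"y":0.1634,"z":-0.1232,"ax":-1.758,"ay":0.008,"az":-0.003,"grip":0.01},{"x":-0.003,"y":0.1634,"z":-0.1232,"ax":-1.758,"ay":0.008,"az":-0.003,"grip":0.01},{"x":-0.003,"y":0.1634,"z":-0.1232,"ax":-1.758,"ay":0.008,"az":-0.003,"grip":0.01},{"x":-0.003,"y":0.1634,"z":-0.1232,"ax":-1.758,"ay":0.008,"az":-0.003,"grip":0.01},{"x":-0.003,"y":0.1634,"z":-0.1232,"ax":-1.758,"ay":0.008,"az":-0.003,"grip":0.01}]' 60
python3 - <<'E'
from h import *
goa([.621,-.0008,.165],3.18)
E
```

```text
t: 12.8
tool_pos: [0.62, -0.0006, 0.1624]
orientation: [0.07, 0.705, -0.069, 0.702]
force: [0.8, -0.9, -3.7]
finger_gap: 0.212
from [ 6.200e-01 -6.000e-04  1.624e-01] jaw -11.3 q6 0.01 F [ 0.8 -0.9 -3.7]
row: x -0.0026 y -0.0000 z 0.0010 ax -0.2521 ay -0.0040 az -0.0013 | rows>= 3
```

```bash
python3 -m handwheel '[{"x":-0.003,"y":0,"z":0.001,"ax":-0.252,"ay":-0.004,"az":-0.001,"grip":0.01},{"x":-0.003,"y":0,"z":0.001,"ax":-0.252,"ay":-0.004,"az":-0.001,"grip":0.01},{"x":-0.003,"y":0,"z":0.001,"ax":-0.252,"ay":-0.004,"az":-0.001,"grip":0.01},{"x":-0.003,"y":0,"z":0.001,"ax":-0.252,"ay":-0.004,"az":-0.001,"grip":0.01}]' 60
python3 - <<'E'
from h import *
goa([.621,-.0008,.06],3.18)
im,V,st=shot("wrist","h2");shot("top","h2t")
for d in finder.masks_of("wrist","rail1"):
    print(round(d["score"],2),np.round(d["position"]),d["pixels"].sum())
    if d["pixels"].sum()>2000: print(fit("rail",[("wrist",V,d["pixels"])],[.62,0,np.pi/2+.055],z=.141))
E
```

```text
t: 13.2
tool_pos: [0.6205, -0.0007, 0.1637]
orientation: [-0.018, 0.708, 0.019, 0.706]
force: [-0.1, -0.2, -3.7]
finger_gap: 0.216
from [ 0.6205 -0.0007  0.1637] jaw 3.0 q6 -0.24 F [-0.1 -0.2 -3.7]
row: x 0.1037 y -0.0002 z 0.0008 ax -0.0031 ay -0.0026 az -0.0009 | rows>= 4
0.91 [277. 231.] 11406
(array([ 0.62139301, -0.00375294,  1.62088866]), np.float64(0.17092405259609222))
0.5 [274.  94.] 2295
(array([0.62440379, 0.00539428, 1.69144372]), np.float64(6.339862823486328))
```

View pics/h2.png

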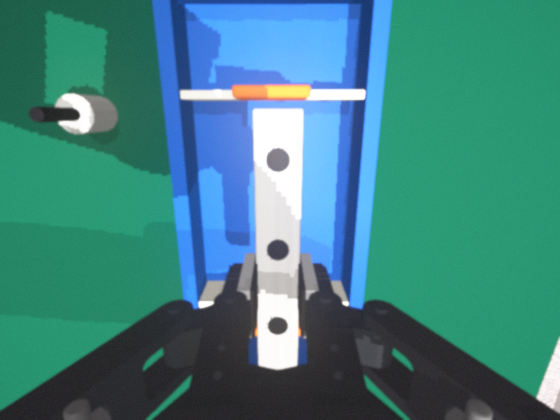

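View pics/h2t.png

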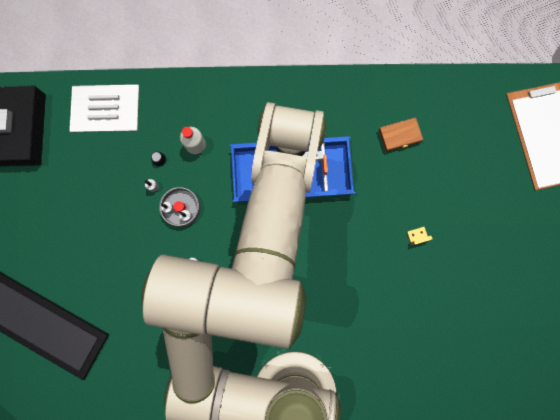

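```bash
python3 -m handwheel '[{"x":0.04,"y":0,"z":0.001,"ax":-0.003,"ay":-0.003,"az":-0.001,"grip":0.01},{"x":0.08,"y":0,"z":0.001,"ax":-0.003,"ay":-0.003,"az":-0.001,"grip":0.01},{"x":0.105,"y":0,"z":0.001,"ax":-0.003,"ay":-0.003,"az":-0.001,"grip":0.01},{"x":0.12,"y":0,"z":0.001,"ax":-0.003,"ay":-0.003,"az":-0.001,"grip":0.01},{"x":0.128,"y":0,"z":0.001,"ax":-0.003,"ay":-0.003,"az":-0.001,"grip":0.01},{"x":0.128,"y":0,"z":0.001,"ax":-0.003,"ay":-0.003,"az":-0.001,"grip":0.01}]' 60
python3 - <<'E'
from h import *
goa([.621,-.0008,.0265],3.18)
shot("wrist","h3");shot("side","h3s")
E
```

```text
t: 13.95
tool_pos: [0.6218, -0.0007, 0.0366]
orientation: [-0.02, 0.706, 0.02, 0.707]
force: [0.4, -0.1, -4.0]
finger_gap: 0.218
from [ 0.6218 -0.0007  0.0366] jaw 3.2 q6 -0.25 F [ 0.4 -0.1 -4. ]
row: x 0.0101 y -0.0000 z -0.0008 ax 0.0008 ay 0.0019 az 0.0005 | rows>= 2
```

View pics/h3.png

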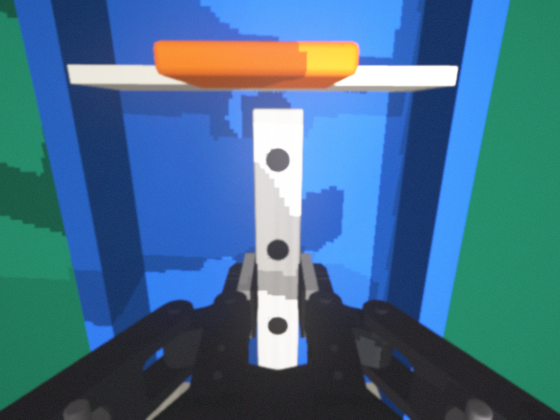

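```bash
python3 -m handwheel '[{"x":0.006,"y":0,"z":0,"ax":0,"ay":0.002,"az":0,"grip":0.01},{"x":0.009,"y":0,"z":0,"ax":0,"ay":0.002,"az":0,"grip":0.01},{"x":0.009,"y":0,"z":0,"ax":0,"ay":0.002,"az":0,"grip":0.01},{"x":0.009,"y":0,"z":0,"ax":0,"ay":0.002,"az":0,"grip":0.01}]' 60
python3 - <<'E'
from h import *
goa([.621,-.0008,.0265],3.18)
E
```

```text
t: 14.45
tool_pos: [0.6226, -0.0008, 0.0292]
orientation: [-0.02, 0.706, 0.02, 0.708]
force: [-0.9, 0.4, -3.6]
finger_gap: 0.212
from [ 0.6226 -0.0008  0.0292] jaw 3.2 q6 -0.25 F [-0.9  0.4 -3.6]
row: x 0.0026 y 0.0001 z -0.0016 ax 0.0010 ay 0.0024 az 0.0011 | rows>= 2
```

```bash
python3 -m handwheel '[{"x":0.003,"y":0,"z":-0.001,"ax":0,"ay":0.002,"az":0,"grip":0.01},{"x":0.004,"y":0,"z":-0.001,"ax":0,"ay":0.002,"az":0,"grip":0.01},{"x":0.004,"y":0,"z":-0.001,"ax":0,"ay":0.002,"az":0,"grip":0.01}]' 60
```

```text
t: 14.75
tool_pos: [0.6221, -0.001, 0.0267]
orientation: [-0.02, 0.706, 0.019, 0.707]
force: [-3.7, -0.2, 8.3]
finger_gap: 0.218
```

```bash
python3 -m handwheel '[{"x":0,"y":0,"z":0,"ax":0,"ay":0,"az":0,"grip":0.04},{"x":0,"y":0,"z":0,"ax":0,"ay":0,"az":0,"grip":0.04},{"x":0,"y":0,"z":0,"ax":0,"ay":0,"az":0,"grip":0.04},{"x":0,"y":0,"z":0,"ax":0,"ay":0,"az":0,"grip":0.04},{"x":-0.03,"y":0,"z":0,"ax":0,"ay":0,"az":0,"grip":0.04},{"x":-0.08,"y":0,"z":0,"ax":0,"ay":0,"az":0,"grip":0.04},{"x":-0.13,"y":0,"z":0,"ax":0,"ay":0,"az":0,"grip":0.04},{"x":-0.18,"y":0,"z":0,"ax":0,"ay":0,"az":0,"grip":0.04},{"x":-0.18,"y":0,"z":0,"ax":0,"ay":0,"az":0,"grip":0.04}]' 60
python3 - <<'E'
from h import *
shot("wrist","i1");shot("side","i1s")
from h import *
go([.426,-.356,.18],yaw=.26)
go([.426,-.356,.18])
E
```

```text
t: 15.65
tool_pos: [0.6241, -0.0011, 0.2143]
orientation: [-0.021, 0.702, 0.019, 0.712]
force: [-0.0, -0.4, 0.8]
finger_gap: 0.466
from [ 0.6219 -0.0007  0.2073] jaw yaw 3.2 q6 -0.25
row: x 0.0272 y -0.3436 z -0.2157 ax -0.2036 ay 0.0032 az 0.0022 | rows>= 10
from [ 0.6219 -0.0007  0.2073] jaw yaw 3.2 q6 -0.25
row: x 0.0272 y -0.3436 z -0.2157 ax -0.0000 ay 0.0034 az 0.0018 | rows>= 10
```

View pics/i1.png

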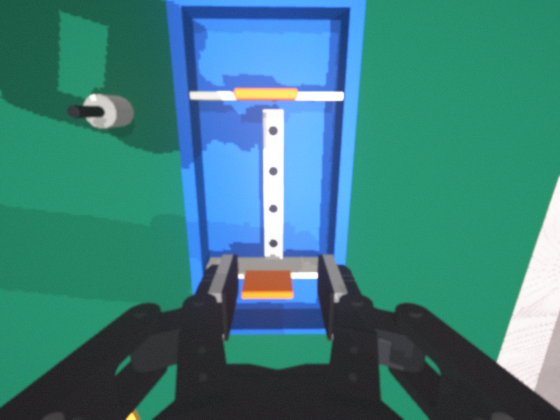

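View pics/i1s.png

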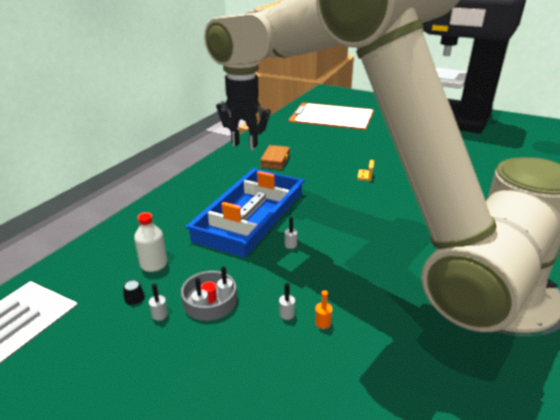

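Run:
```python
from h import *
goa([.4114,-.3601,.15],14.9)
```

```text
from [ 0.6219 -0.0007  0.2073] jaw 3.2 q6 -0.25 F [-0.8 -0.8 -1.1]
row: x 0.0572 y -0.3468 z -0.2306 ax -0.2036 ay 0.0032 az 0.0022 | rows>= 10
```

```bash
python3 -m handwheel '[{"x":0.057,"y":-0.347,"z":-0.2306,"ax":-0.204,"ay":0.003,"az":0.002,"grip":0.035},{"x":0.057,"y":-0.347,"z":-0.2306,"ax":-0.204,"ay":0.003,"az":0.002,"grip":0.035},{"x":0.057,"y":-0.347,"z":-0.2306,"ax":-0.204,"ay":0.003,"az":0.002,"grip":0.035},{"x":0.057,"y":-0.347,"z":-0.2306,"ax":-0.204,"ay":0.003,"az":0.002,"grip":0.035},{"x":0.057,"y":-0.347,"z":-0.2306,"ax":-0.204,"ay":0.003,"az":0.002,"grip":0.035},{"x":0.057,"y":-0.347,"z":-0.2306,"ax":-0.204,"ay":0.003,"az":0.002,"grip":0.035},{"x":0.057,"y":-0.347,"z":-0.2306,"ax":-0.204,"ay":0.003,"az":0.002,"grip":0.035},{"x":0.057,"y":-0.347,"z":-0.2306,"ax":-0.204,"ay":0.003,"az":0.002,"grip":0.035},{"x":0.057,"y":-0.347,"z":-0.2306,"ax":-0.204,"ay":0.003,"az":0.002,"grip":0.035},{"x":0.057,"y":-0.347,"z":-0.2306,"ax":-0.204,"ay":0.003,"az":0.002,"grip":0.035}]' 60
python3 - <<'E'
from h import *
im,V,st=shot("wrist","j1")
for d in finder.masks_of("wrist","bracket1"):
    p=back(d["position"],"wrist",V,.02)[0]
    print(round(d["score"],2),np.round(d["position"]),d["pixels"].sum(),p.round(3),fit("bracket",[("wrist",V,d["pixels"])],[*p[:2],.26]))
goa([.4114,-.3601,.15],14.9)
E
```

```text
t: 16.75
tool_pos: [0.4093, -0.3618, 0.1479]
orientation: [-0.089, 0.702, 0.091, 0.701]
force: [1.0, 0.5, -0.6]
finger_gap: 0.412
0.71 [297. 199.] 2736 [ 0.424 -0.353  0.02 ] (array([ 0.42620028, -0.35639831,  0.26941818]), np.float64(0.011115009896457195))
from [ 0.4112 -0.3596  0.1489] jaw 14.9 q6 -1.19 F [0.9 0.3 0.6]
row: x -0.0011 y -0.0005 z 0.0001 ax -0.0003 ay -0.0005 az -0.0024 | rows>= 2
```

View pics/j1.png

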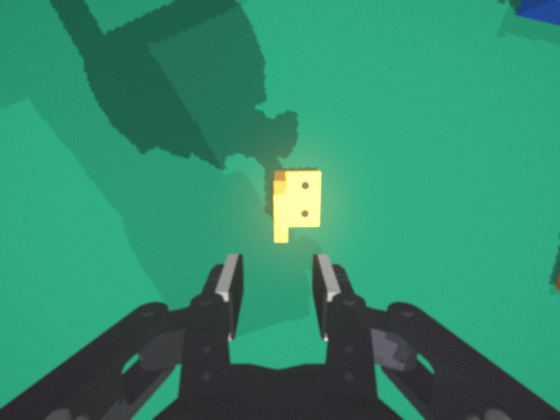

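```bash
python3 -m handwheel '[{"x":0.045,"y":-0.001,"z":0,"ax":0,"ay":0,"az":-0.002,"grip":0.035},{"x":0.09,"y":-0.001,"z":0,"ax":0,"ay":0,"az":-0.002,"grip":0.035},{"x":0.112,"y":-0.001,"z":0,"ax":0,"ay":0,"az":-0.002,"grip":0.035},{"x":0.112,"y":-0.001,"z":0,"ax":0,"ay":0,"az":-0.002,"grip":0.035},{"x":0.112,"y":-0.001,"z":0,"ax":0,"ay":0,"az":-0.002,"grip":0.035}]' 40
python3 - <<'E'
from h import *
shot("wrist","j2")
goa([.4117,-.3604,.036],15)
E
```

```text
t: 17.35
tool_pos: [0.4121, -0.3597, 0.0375]
orientation: [-0.092, 0.701, 0.092, 0.701]
force: [0.6, -0.5, -0.1]
finger_gap: 0.408
from [ 0.4122 -0.3602  0.0382] jaw 14.9 q6 -1.19 F [-0.2  0.8 -0.2]
row: x 0.0022 y -0.0000 z -0.0006 ax -0.0009 ay 0.0003 az 0.0014 | rows>= 2
```

View pics/j2.png

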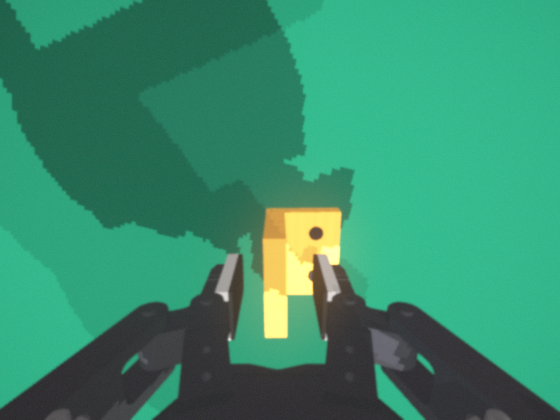

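Web sits between the pads; close on it and lift.

```bash
python3 -m handwheel '[{"x":0.002,"y":0,"z":-0.001,"ax":0,"ay":0,"az":0,"grip":0.002},{"x":0.002,"y":0,"z":-0.001,"ax":0,"ay":0,"az":0,"grip":0.002},{"x":0.002,"y":0,"z":-0.001,"ax":0,"ay":0,"az":0,"grip":0.002},{"x":0.002,"y":0,"z":-0.001,"ax":0,"ay":0,"az":0,"grip":0.002},{"x":0.002,"y":0,"z":-0.001,"ax":0,"ay":0,"az":0,"grip":0.002}]' 40; python3 -m handwheel '[{"x":-0.04,"y":0,"z":0,"ax":0,"ay":0,"az":0,"grip":0.002},{"x":-0.08,"y":0,"z":0,"ax":0,"ay":0,"az":0,"grip":0.002},{"x":-0.11,"y":0,"z":0,"ax":0,"ay":0,"az":0,"grip":0.002},{"x":-0.11,"y":0,"z":0,"ax":0,"ay":0,"az":0,"grip":0.002}]' 40
python3 - <<'E'
from h import *
t=np.array([.621,-.0028]);a=.0555;c,s=np.cos(a),np.sin(a);R=np.array([[c,-s],[s,c]])
p=t+R@[-.015,-.128]; print(p)
goa([*p,.15],3.18)
im,V,st=shot("wrist","j3")
for d in finder.masks_of("wrist","bracket1"):
    print(round(d["score"],2),np.round(d["position"]),d["pixels"].sum(),fit("bracket",[("wrist",V,d["pixels"])],[.4262,-.3564,.26],z=st["tool_pos"][2]-.0365))
E
```

```text
t: 17.9
tool_pos: [0.4118, -0.3609, 0.0376]
orientation: [-0.093, 0.701, 0.091, 0.702]
force: [0.4, 1.9, 7.1]
finger_gap: 0.107
t: 18.3
tool_pos: [0.4127, -0.362, 0.152]
orientation: [-0.096, 0.699, 0.088, 0.703]
force: [0.2, 0.4, -1.7]
finger_gap: 0.104
[ 0.61312345 -0.13143499]
from [ 0.4127 -0.362   0.152 ] jaw 15.0 q6 -1.19 F [ 0.2  0.4 -1.7]
row: x 0.0012 y 0.1710 z 0.2532 ax 0.2055 ay 0.0054 az 0.0105 | rows>= 8
0.79 [296. 247.] 6325 (array([ 0.42751459, -0.35694058,  0.25526099]), np.float64(0.1626167595386505))
```

View pics/j3.png

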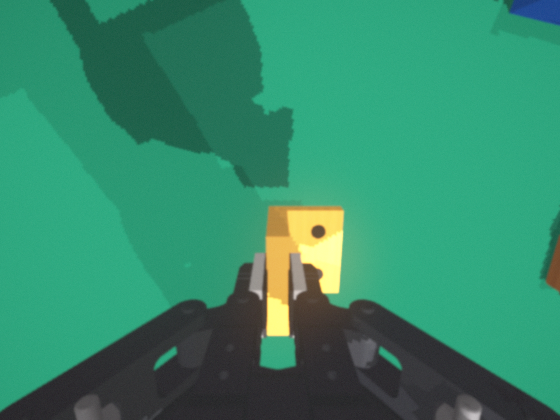

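```bash
python3 -m handwheel '[{"x":0.001,"y":0.171,"z":0.2532,"ax":0.2055,"ay":0.005,"az":0.01,"grip":0.002},{"x":0.001,"y":0.171,"z":0.2532,"ax":0.2055,"ay":0.005,"az":0.01,"grip":0.002},{"x":0.001,"y":0.171,"z":0.2532,"ax":0.2055,"ay":0.005,"az":0.01,"grip":0.002},{"x":0.001,"y":0.171,"z":0.2532,"ax":0.2055,"ay":0.005,"az":0.01,"grip":0.002},{"x":0.001,"y":0.171,"z":0.2532,"ax":0.2055,"ay":0.005,"az":0.01,"grip":0.002},{"x":0.001,"y":0.171,"z":0.2532,"ax":0.2055,"ay":0.005,"az":0.01,"grip":0.002},{"x":0.001,"y":0.171,"z":0.2532,"ax":0.2055,"ay":0.005,"az":0.01,"grip":0.002},{"x":0.001,"y":0.171,"z":0.2532,"ax":0.2055,"ay":0.005,"az":0.01,"grip":0.002},{"x":0.001,"y":0.171,"z":0.2532,"ax":0.2055,"ay":0.005,"az":0.01,"grip":0.002}]' 40
python3 - <<'E'
from h import *
goa([.613,-.1314,.08],3.18)
im,V,st=shot("wrist","j4")
for d in finder.masks_of("wrist","bracket1"):
    print(round(d["score"],2),np.round(d["position"]),d["pixels"].sum(),fit("bracket",[("wrist",V,d["pixels"])],[.628,-.131,.055],z=st["tool_pos"][2]-.0375))
E
```

```text
t: 19.3
tool_pos: [0.611, -0.1307, 0.1451]
orientation: [-0.017, 0.709, 0.022, 0.705]
force: [-0.1, -0.6, -1.7]
finger_gap: 0.102
from [ 0.611  -0.1307  0.1451] jaw 3.1 q6 -0.46 F [-0.1 -0.6 -1.7]
row: x 0.0651 y -0.0013 z 0.0023 ax -0.0007 ay -0.0061 az -0.0066 | rows>= 3
0.7 [299. 249.] 6195 (array([ 0.6267532 , -0.1286877 ,  0.04967052]), np.float64(0.17788301408290863))
```

View pics/j4.png

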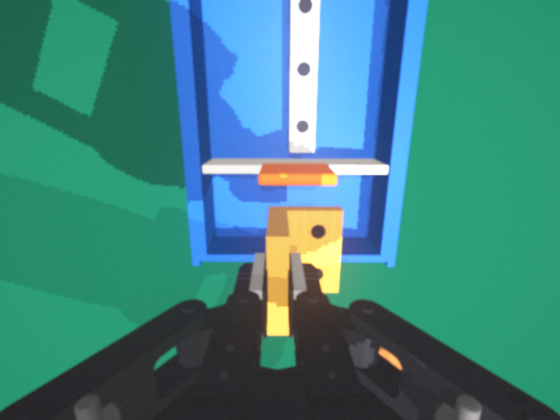

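```bash
python3 -m handwheel '[{"x":0.03,"y":-0.001,"z":0.002,"ax":0,"ay":-0.006,"az":-0.007,"grip":0.002},{"x":0.06,"y":-0.001,"z":0.002,"ax":0,"ay":-0.006,"az":-0.007,"grip":0.002},{"x":0.075,"y":-0.001,"z":0.002,"ax":0,"ay":-0.006,"az":-0.007,"grip":0.002},{"x":0.075,"y":-0.001,"z":0.002,"ax":0,"ay":-0.006,"az":-0.007,"grip":0.002},{"x":0.075,"y":-0.001,"z":0.002,"ax":0,"ay":-0.006,"az":-0.007,"grip":0.002}]' 40
python3 - <<'E'
from h import *
goa([.613,-.1314,.0436],3.18)
im,V,st=shot("wrist","j5")
E
```

```text
t: 19.9
tool_pos: [0.6131, -0.1324, 0.072]
orientation: [-0.019, 0.706, 0.018, 0.708]
force: [0.5, 0.1, -1.4]
finger_gap: 0.107
from [ 0.6131 -0.1324  0.072 ] jaw 3.0 q6 -0.45 F [ 0.5  0.1 -1.4]
row: x 0.0284 y 0.0011 z -0.0001 ax -0.0027 ay 0.0024 az 0.0014 | rows>= 2
```

View pics/j5.png

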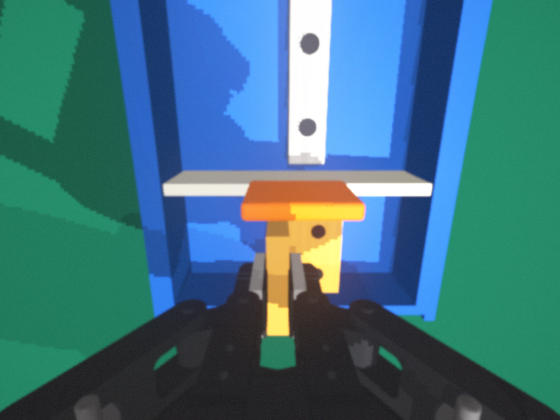

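```bash
python3 -m handwheel '[{"x":0.012,"y":0.001,"z":0,"ax":-0.003,"ay":0.002,"az":0.001,"grip":0.002},{"x":0.022,"y":0.001,"z":0,"ax":-0.003,"ay":0.002,"az":0.001,"grip":0.002},{"x":0.026,"y":0.001,"z":0,"ax":-0.003,"ay":0.002,"az":0.001,"grip":0.002},{"x":0.026,"y":0.001,"z":0,"ax":-0.003,"ay":0.002,"az":0.001,"grip":0.002}]' 40
python3 - <<'E'
from h import *
goa([.613,-.1314,.0436],3.18)
E
```

```text
t: 20.35
tool_pos: [0.613, -0.1313, 0.0455]
orientation: [-0.02, 0.707, 0.02, 0.707]
force: [0.2, -0.0, -1.1]
finger_gap: 0.106
from [ 0.613  -0.1313  0.0455] jaw 3.2 q6 -0.45 F [ 0.2 -0.  -1.1]
row: x 0.0019 y -0.0001 z -0.0000 ax 0.0005 ay -0.0001 az 0.0002 | rows>= 2
```

```bash
python3 -m handwheel '[{"x":0.002,"y":0,"z":0,"ax":0,"ay":0,"az":0,"grip":0.002},{"x":0.003,"y":0,"z":0,"ax":0,"ay":0,"az":0,"grip":0.002},{"x":0.003,"y":0,"z":0,"ax":0,"ay":0,"az":0,"grip":0.002}]' 40
```

```text
t: 20.65
tool_pos: [0.6133, -0.1313, 0.0436]
orientation: [-0.02, 0.707, 0.02, 0.707]
force: [-2.5, 1.6, 5.0]
finger_gap: 0.108
```

```bash
python3 -m handwheel '[{"x":0,"y":0,"z":0,"ax":0,"ay":0,"az":0,"grip":0.03},{"x":0,"y":0,"z":0,"ax":0,"ay":0,"az":0,"grip":0.03},{"x":0,"y":0,"z":0,"ax":0,"ay":0,"az":0,"grip":0.03},{"x":-0.02,"y":0,"z":0,"ax":0,"ay":0,"az":0,"grip":0.03},{"x":-0.06,"y":0,"z":0,"ax":0,"ay":0,"az":0,"grip":0.03},{"x":-0.11,"y":0,"z":0,"ax":0,"ay":0,"az":0,"grip":0.03},{"x":-0.16,"y":0,"z":0,"ax":0,"ay":0,"az":0,"grip":0.03},{"x":-0.2,"y":0,"z":0,"ax":0,"ay":0,"az":0,"grip":0.03}]' 40
python3 - <<'E'
from h import *
shot("wrist","k1");shot("side","k1s")
goa([.50,.30,.24],3.18)
goa([.50,.30,.24],90)
E
```

```text
t: 21.45
tool_pos: [0.6133, -0.1312, 0.2469]
orientation: [-0.02, 0.706, 0.019, 0.708]
force: [0.6, 0.2, -0.7]
finger_gap: 0.351
from [ 0.6148 -0.1317  0.2501] jaw 3.2 q6 -0.45 F [ 0.  -0.6 -0. ]
row: x 0.0067 y 0.4376 z -0.0904 ax 0.0008 ay 0.0108 az 0.0055 | rows>= 10
from [ 0.6148 -0.1317  0.2501] jaw 3.2 q6 -0.45 F [ 0.  -0.6 -0. ]
row: x 0.0067 y 0.4376 z -0.0904 ax -1.5145 ay 0.0045 az 0.0126 | rows>= 12
```

View pics/k1.png

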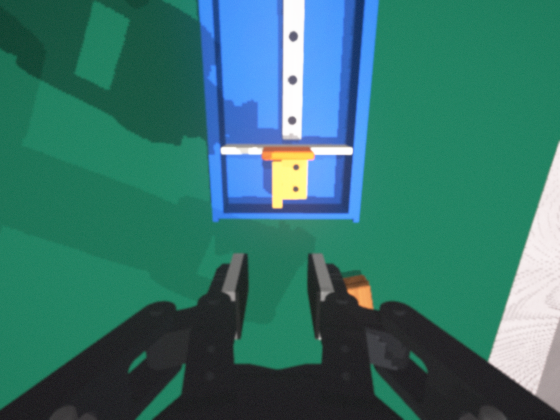

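View pics/k1s.png

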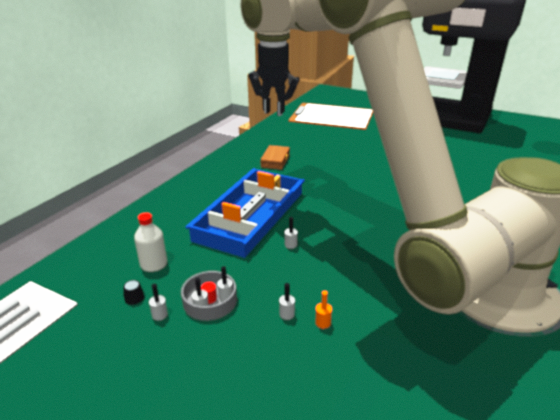

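```bash
python3 -m handwheel '[{"x":-0.03,"y":0.4076,"z":-0.11,"ax":0,"ay":0.011,"az":0.005,"grip":0.03},{"x":-0.03,"y":0.4076,"z":-0.11,"ax":0,"ay":0.011,"az":0.005,"grip":0.03},{"x":-0.03,"y":0.4076,"z":-0.11,"ax":0,"ay":0.011,"az":0.005,"grip":0.03},{"x":-0.03,"y":0.4076,"z":-0.11,"ax":0,"ay":0.011,"az":0.005,"grip":0.03},{"x":-0.03,"y":0.4076,"z":-0.11,"ax":0,"ay":0.011,"az":0.005,"grip":0.03},{"x":-0.03,"y":0.4076,"z":-0.11,"ax":0,"ay":0.011,"az":0.005,"grip":0.03},{"x":-0.03,"y":0.4076,"z":-0.11,"ax":0,"ay":0.011,"az":0.005,"grip":0.03},{"x":-0.03,"y":0.4076,"z":-0.11,"ax":0,"ay":0.011,"az":0.005,"grip":0.03},{"x":-0.03,"y":0.4076,"z":-0.11,"ax":0,"ay":0.011,"az":0.005,"grip":0.03},{"x":-0.03,"y":0.4076,"z":-0.11,"ax":0,"ay":0.011,"az":0.005,"grip":0.03}]' 40
python3 - <<'E'
from h import *
im,V,st=shot("wrist","l1")
for l in ("plug1","kept1","caddy"):
  for d in finder.masks_of("wrist",l):
    p=back(d["position"],"wrist",V,.02)[0]
    k="caddy" if l=="caddy" else "plug"
    print(l,round(d["score"],2),np.round(d["position"]),d["pixels"].sum(),p.round(3),fit(k,[("wrist",V,d["pixels"])],[*p[:2],0],free_yaw=False,z=.005 if l=="kept1" else 0))
E
```

```text
t: 22.55
tool_pos: [0.4804, 0.2716, 0.2763]
orientation: [-0.021, 0.707, 0.021, 0.707]
force: [0.2, -0.7, 0.5]
finger_gap: 0.35
plug1 0.93 [376.  71.] 962 [0.586 0.397 0.02 ] (array([0.57986881, 0.3947536 ]), np.float64(0.0093743447214365))
plug1 0.69 [122. 173.] 916 [0.287 0.262 0.02 ] (array([0.28691212, 0.26075808]), np.float64(0.03575658053159714))
plug1 0.58 [177. 165.] 749 [0.356 0.276 0.02 ] (array([0.35960593, 0.27376072]), np.float64(0.03079451061785221))
plug1 0.55 [253. 316.] 688 [0.458 0.061 0.02 ] (array([0.46037986, 0.06477515]), np.float64(0.05263429507613182))
kept1 0.69 [310. 116.] 654 [0.515 0.345 0.02 ] (array([0.51504799, 0.34645721]), np.float64(0.01127442717552185))
kept1 0.64 [285. 159.] 582 [0.49  0.292 0.02 ] (array([0.49080839, 0.29459391]), np.float64(0.02606910653412342))
caddy 0.61 [316. 140.] 5806 [0.525 0.317 0.02 ] (array([0.51751139, 0.3137781 ]), np.float64(0.19964762032032013))
caddy 0.41 [434.  91.] 1309 [0.656 0.38  0.02 ] (array([0.64523607, 0.34388355]), np.float64(5.224199295043945))
```

View pics/l1.png

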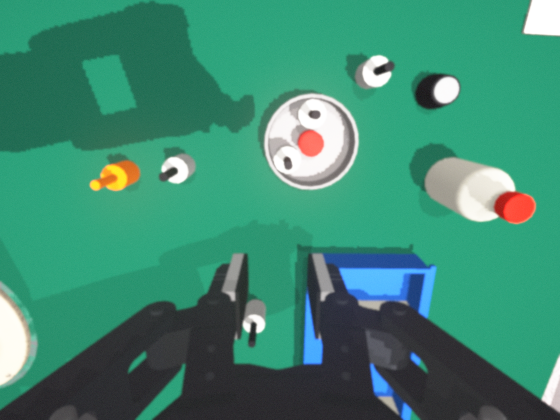

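Run:
```python
from h import *
goa([.580,.395,.16],35)
```

```text
from [0.4821 0.2681 0.2762] jaw 3.1 q6 0.24 F [0.1 0.4 0.1]
row: x 0.1160 y 0.1215 z 0.1048 ax -0.5559 ay -0.0011 az 0.0006 | rows>= 5
```

```bash
python3 -m handwheel '[{"x":0.116,"y":0.1215,"z":0.1048,"ax":-0.556,"ay":0,"az":0,"grip":0.035},{"x":0.116,"y":0.1215,"z":0.1048,"ax":-0.556,"ay":0,"az":0,"grip":0.035},{"x":0.116,"y":0.1215,"z":0.1048,"ax":-0.556,"ay":0,"az":0,"grip":0.035},{"x":0.116,"y":0.1215,"z":0.1048,"ax":-0.556,"ay":0,"az":0,"grip":0.035},{"x":0.116,"y":0.1215,"z":0.1048,"ax":-0.556,"ay":0,"az":0,"grip":0.035},{"x":0.116,"y":0.1215,"z":0.1048,"ax":-0.556,"ay":0,"az":0,"grip":0.035},{"x":0.116,"y":0.1215,"z":0.1048,"ax":-0.556,"ay":0,"az":0,"grip":0.035}]' 40
python3 - <<'E'
from h import *
im,V,st=shot("wrist","m1")
for d in finder.masks_of("wrist","plug1"):
    p=back(d["position"],"wrist",V,.02)[0]
    print(round(d["score"],2),np.round(d["position"]),d["pixels"].sum(),p.round(3),fit("plug",[("wrist",V,d["pixels"])],[*p[:2],0],free_yaw=False))
goa([.580,.395,.061],35)
E
```

```text
t: 23.45
tool_pos: [0.5807, 0.3939, 0.1621]
orientation: [-0.212, 0.674, 0.212, 0.675]
force: [-0.5, 0.5, 0.6]
finger_gap: 0.409
0.95 [281. 197.] 1260 [0.583 0.397 0.02 ] (array([0.58068034, 0.39471647]), np.float64(0.021243980154395103))
0.81 [ 16. 373.] 1183 [0.46  0.071 0.02 ] (array([0.45912782, 0.06267695]), np.float64(0.015870925039052963))
from [0.5805 0.3942 0.1627] jaw 34.9 q6 -0.18 F [0.6 0.6 0.4]
row: x 0.1017 y 0.0010 z -0.0002 ax -0.0015 ay 0.0023 az 0.0010 | rows>= 4
```

View pics/m1.png

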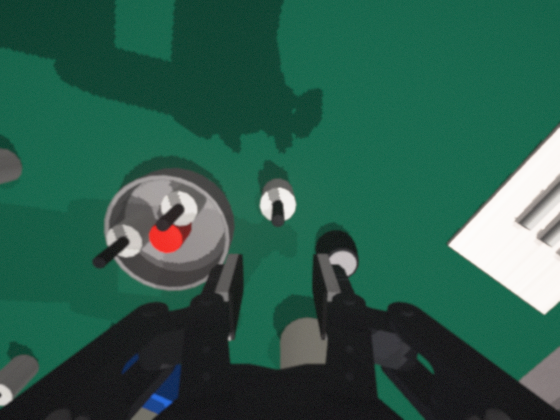

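```bash
python3 -m handwheel '[{"x":0.045,"y":0.001,"z":0,"ax":0,"ay":0.002,"az":0,"grip":0.03},{"x":0.08,"y":0.001,"z":0,"ax":0,"ay":0.002,"az":0,"grip":0.03},{"x":0.101,"y":0.001,"z":0,"ax":0,"ay":0.002,"az":0,"grip":0.03},{"x":0.101,"y":0.001,"z":0,"ax":0,"ay":0.002,"az":0,"grip":0.03},{"x":0.101,"y":0.001,"z":0,"ax":0,"ay":0.002,"az":0,"grip":0.03}]' 40
python3 - <<'E'
from h import *
im,V,st=shot("wrist","m2")
goa([.5803,.3949,.061],35)
E
```

```text
t: 24.05
tool_pos: [0.5808, 0.395, 0.064]
orientation: [-0.212, 0.673, 0.212, 0.676]
force: [-0.1, -1.1, 0.6]
finger_gap: 0.35
from [0.5811 0.3952 0.0645] jaw 34.9 q6 -0.18 F [0.3 0.1 0.9]
row: x 0.0035 y 0.0002 z -0.0009 ax -0.0020 ay 0.0042 az 0.0017 | rows>= 2
```

View pics/m2.png

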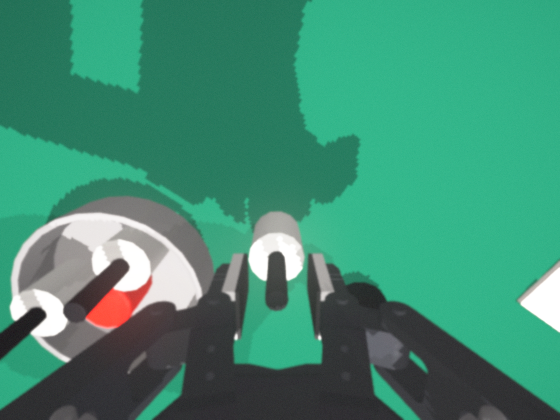

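```bash
python3 -m handwheel '[{"x":0.002,"y":0,"z":-0.0005,"ax":0,"ay":0.004,"az":0.002,"grip":0.002},{"x":0.002,"y":0,"z":-0.0005,"ax":0,"ay":0.004,"az":0.002,"grip":0.002},{"x":0.002,"y":0,"z":-0.0005,"ax":0,"ay":0.004,"az":0.002,"grip":0.002},{"x":0.002,"y":0,"z":-0.0005,"ax":0,"ay":0.004,"az":0.002,"grip":0.002},{"x":0.002,"y":0,"z":-0.0005,"ax":0,"ay":0.004,"az":0.002,"grip":0.002}]' 50
python3 -m handwheel '[{"x":-0.03,"y":0,"z":0,"ax":0,"ay":0,"az":0,"grip":0.002},{"x":-0.07,"y":0,"z":0,"ax":0,"ay":0,"az":0,"grip":0.002},{"x":-0.1,"y":0,"z":0,"ax":0,"ay":0,"az":0,"grip":0.002},{"x":-0.11,"y":0,"z":0,"ax":0,"ay":0,"az":0,"grip":0.002},{"x":-0.11,"y":0,"z":0,"ax":0,"ay":0,"az":0,"grip":0.002}]' 50
python3 - <<'E'
from h import *
im,V,st=shot("wrist","m3")
goa([.5447,.3326,.17],35)
E
```

```text
t: 24.6
tool_pos: [0.5814, 0.3951, 0.0648]
orientation: [-0.212, 0.674, 0.212, 0.676]
force: [-1.9, -1.3, 5.8]
finger_gap: 0.096
t: 25.1
tool_pos: [0.5814, 0.3951, 0.1759]
orientation: [-0.212, 0.673, 0.212, 0.676]
force: [-0.2, 0.2, -3.2]
finger_gap: 0.095
from [0.5809 0.3949 0.1739] jaw 34.9 q6 -0.18 F [-0.6  0.2 -2.2]
row: x 0.0037 y -0.0304 z -0.0653 ax -0.0020 ay 0.0020 az 0.0003 | rows>= 3
```

View pics/m3.png

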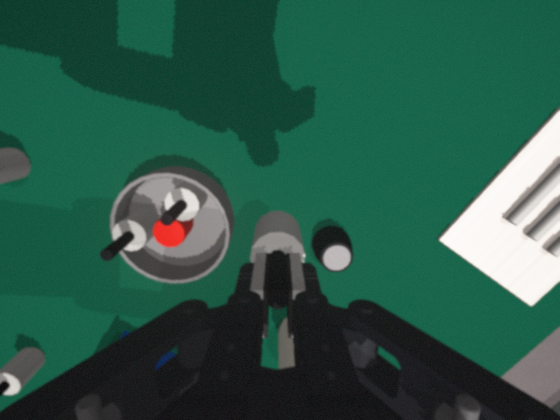

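```bash
python3 -m handwheel '[{"x":0,"y":-0.0304,"z":-0.0653,"ax":-0.002,"ay":0.002,"az":0,"grip":0.002},{"x":0,"y":-0.0304,"z":-0.0653,"ax":-0.002,"ay":0.002,"az":0,"grip":0.002},{"x":0,"y":-0.0304,"z":-0.0653,"ax":-0.002,"ay":0.002,"az":0,"grip":0.002},{"x":0,"y":-0.0304,"z":-0.0653,"ax":-0.002,"ay":0.002,"az":0,"grip":0.002},{"x":0,"y":-0.0304,"z":-0.0653,"ax":-0.002,"ay":0.002,"az":0,"grip":0.002}]' 50
python3 - <<'E'
from h import *
im,V,st=shot("wrist","m4")
for l in ("kept1","caddy"):
  for d in finder.masks_of("wrist",l):
    p=back(d["position"],"wrist",V,.02)[0]
    print(l,round(d["score"],2),np.round(d["position"]),d["pixels"].sum(),p.round(3),fit("plug" if l!="caddy" else l,[("wrist",V,d["pixels"])],[*p[:2],0],free_yaw=False,z=.005 if l!="caddy" else 0))
goa([.5447,.3326,.07],35)
# red post top centre
m=((im[...,0]>150)&(im[...,1]<60)&(im[...,2]<60)).astype(np.uint8)
n,lab,s,c=cv2.connectedComponentsWithStats(m)
for i in range(1,n):
    if s[i,4]>50: print(s[i],c[i],back(c[i],"wrist",V,.04))
E
```

```text
t: 25.65
tool_pos: [0.5448, 0.3331, 0.1728]
orientation: [-0.213, 0.675, 0.213, 0.674]
force: [-0.2, -0.0, -1.6]
finger_gap: 0.098
kept1 0.94 [203. 203.] 1372 [0.491 0.287 0.02 ] (array([0.49094454, 0.29502562]), np.float64(0.02607915550470352))
kept1 0.65 [258. 167.] 1160 [0.514 0.345 0.02 ] (array([0.51453859, 0.34686308]), np.float64(0.014042866416275501))
caddy 0.82 [237. 189.] 8067 [0.51  0.317 0.02 ] (array([0.51731956, 0.31425991]), np.float64(0.444339394569397))
caddy 0.54 [ 70. 351.] 1575 [0.459 0.057 0.02 ] (array([ 0.59234481, -0.14737729]), np.float64(0.929112434387207))
caddy 0.18 [203. 203.] 1332 [0.491 0.287 0.02 ] (array([0.52142932, 0.26451581]), np.float64(7.137347221374512))
from [0.5448 0.3331 0.1732] jaw 35.0 q6 -0.25 F [ 0.6 -0.4 -2. ]
row: x 0.1032 y -0.0004 z -0.0003 ax 0.0005 ay -0.0004 az 0.0001 | rows>= 4
```

View pics/m4.png

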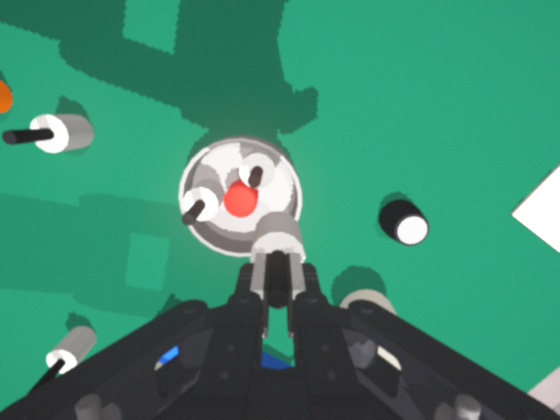

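```bash
python3 -m handwheel '[{"x":0.03,"y":0,"z":0,"ax":0,"ay":0,"az":0,"grip":0.002},{"x":0.055,"y":0,"z":0,"ax":0,"ay":0,"az":0,"grip":0.002},{"x":0.075,"y":0,"z":0,"ax":0,"ay":0,"az":0,"grip":0.002},{"x":0.085,"y":0,"z":0,"ax":0,"ay":0,"az":0,"grip":0.002},{"x":0.092,"y":0,"z":0,"ax":0,"ay":0,"az":0,"grip":0.002},{"x":0.092,"y":0,"z":0,"ax":0,"ay":0,"az":0,"grip":0.002}]' 50
python3 - <<'E'
from h import *
im,V,st=shot("wrist","m5")
goa([.5448,.3328,.0698],35)
E
```

```text
t: 26.4
tool_pos: [0.5447, 0.3332, 0.0808]
orientation: [-0.213, 0.675, 0.213, 0.674]
force: [-0.7, -0.5, -2.0]
finger_gap: 0.096
from [0.5451 0.3333 0.0817] jaw 35.0 q6 -0.25 F [ 0.1 -0.6 -1.4]
row: x 0.0119 y -0.0002 z -0.0005 ax 0.0007 ay 0.0003 az 0.0003 | rows>= 2
```

View pics/m5.png

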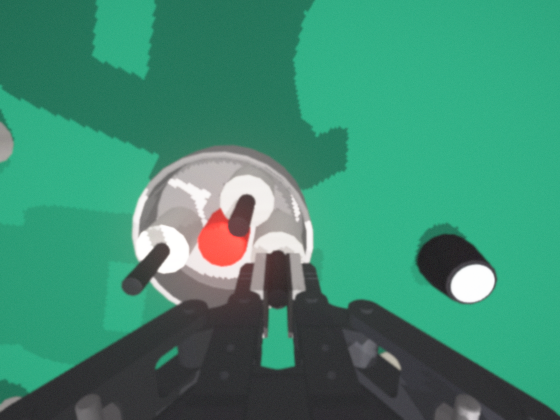

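```bash
python3 -m handwheel '[{"x":0.004,"y":0,"z":0,"ax":0,"ay":0,"az":0,"grip":0.002},{"x":0.008,"y":0,"z":0,"ax":0,"ay":0,"az":0,"grip":0.002},{"x":0.01,"y":0,"z":0,"ax":0,"ay":0,"az":0,"grip":0.002},{"x":0.01,"y":0,"z":0,"ax":0,"ay":0,"az":0,"grip":0.002}]' 50
```

```text
t: 26.85
tool_pos: [0.5449, 0.3332, 0.0714]
orientation: [-0.213, 0.674, 0.213, 0.674]
force: [-0.7, -0.3, -1.7]
finger_gap: 0.094
```

```bash
python3 -m handwheel '[{"x":0.0015,"y":0,"z":0,"ax":0,"ay":0,"az":0,"grip":0.002},{"x":0.0025,"y":0,"z":0,"ax":0,"ay":0,"az":0,"grip":0.002},{"x":0.0025,"y":0,"z":0,"ax":0,"ay":0,"az":0,"grip":0.002}]' 50
```

```text
t: 27.15
tool_pos: [0.5452, 0.3333, 0.0698]
orientation: [-0.213, 0.674, 0.213, 0.675]
force: [-1.0, -1.5, 4.8]
finger_gap: 0.097
```

```bash
python3 -m handwheel '[{"x":0,"y":0,"z":0,"ax":0,"ay":0,"az":0,"grip":0.026},{"x":0,"y":0,"z":0,"ax":0,"ay":0,"az":0,"grip":0.026},{"x":0,"y":0,"z":0,"ax":0,"ay":0,"az":0,"grip":0.026},{"x":-0.02,"y":0,"z":0,"ax":0,"ay":0,"az":0,"grip":0.026},{"x":-0.06,"y":0,"z":0,"ax":0,"ay":0,"az":0,"grip":0.026},{"x":-0.1,"y":0,"z":0,"ax":0,"ay":0,"az":0,"grip":0.03},{"x":-0.11,"y":0,"z":0,"ax":0,"ay":0,"az":0,"grip":0.03}]' 50
python3 - <<'E'
from h import *
im,V,st=shot("wrist","n1")
goa([.3596,.2738,.16],95.2)
goa([.3596,.2738,.16],-84.8)
E
```

```text
t: 27.85
tool_pos: [0.5464, 0.3339, 0.1847]
orientation: [-0.213, 0.671, 0.213, 0.677]
force: [0.1, 0.1, -0.3]
finger_gap: 0.352
from [0.5462 0.3338 0.184 ] jaw 35.1 q6 -0.25 F [0.1 0.4 2.5]
row: x 0.0226 y 0.0581 z -0.1874 ax -1.0498 ay 0.0054 az 0.0057 | rows>= 8
from [0.5462 0.3338 0.184 ] jaw 35.1 q6 -0.25 F [0.1 0.4 2.5]
row: x 0.0226 y 0.0581 z -0.1874 ax 2.0918 ay 0.0066 az -0.0063 | rows>= 15
```

View pics/n1.png

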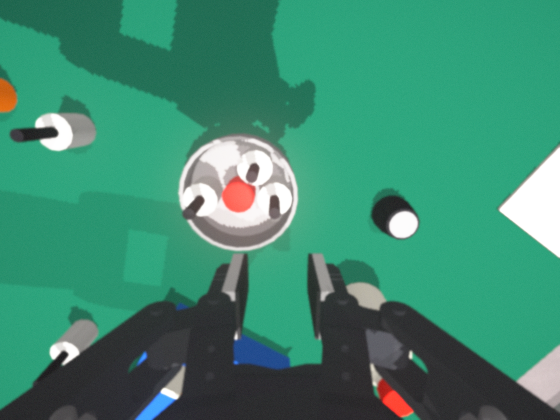

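```bash
python3 -m handwheel '[{"x":0.022,"y":0.0581,"z":-0.1874,"ax":-1.05,"ay":0.005,"az":0.006,"grip":0.03},{"x":0.022,"y":0.0581,"z":-0.1874,"ax":-1.05,"ay":0.005,"az":0.006,"grip":0.03},{"x":0.022,"y":0.0581,"z":-0.1874,"ax":-1.05,"ay":0.005,"az":0.006,"grip":0.03},{"x":0.022,"y":0.0581,"z":-0.1874,"ax":-1.05,"ay":0.005,"az":0.006,"grip":0.03},{"x":0.022,"y":0.0581,"z":-0.1874,"ax":-1.05,"ay":0.005,"az":0.006,"grip":0.03},{"x":0.022,"y":0.0581,"z":-0.1874,"ax":-1.05,"ay":0.005,"az":0.006,"grip":0.03},{"x":0.022,"y":0.0581,"z":-0.1874,"ax":-1.05,"ay":0.005,"az":0.006,"grip":0.03},{"x":0.022,"y":0.0581,"z":-0.1874,"ax":-1.05,"ay":0.005,"az":0.006,"grip":0.03},{"x":0.022,"y":0.0581,"z":-0.1874,"ax":-1.05,"ay":0.005,"az":0.006,"grip":0.03}]' 50
python3 - <<'E'
from h import *
im,V,st=shot("wrist","n2")
for d in finder.masks_of("wrist","plug1"):
    p=back(d["position"],"wrist",V,.02)[0]
    print(round(d["score"],2),np.round(d["position"]),d["pixels"].sum(),p.round(3),fit("plug",[("wrist",V,d["pixels"])],[*p[:2],0],free_yaw=False))
goa([.3596,.2738,.0635],95.2)
E
```

```text
t: 28.8
tool_pos: [0.3594, 0.2737, 0.1599]
orientation: [-0.521, 0.478, 0.522, 0.478]
force: [-0.2, -0.3, 0.9]
finger_gap: 0.352
0.87 [ 47. 289.] 2133 [0.469 0.056 0.02 ] (array([0.46108205, 0.06362897]), np.float64(0.02447160705924034))
0.74 [281. 204.] 1320 [0.362 0.276 0.02 ] (array([0.3593268 , 0.27408505]), np.float64(0.013828372582793236))
from [0.3595 0.2738 0.1602] jaw 95.0 q6 -1.27 F [-0.3  0.9  0.2]
row: x 0.0967 y -0.0002 z -0.0000 ax -0.0028 ay 0.0003 az -0.0007 | rows>= 3
```

View pics/n2.png

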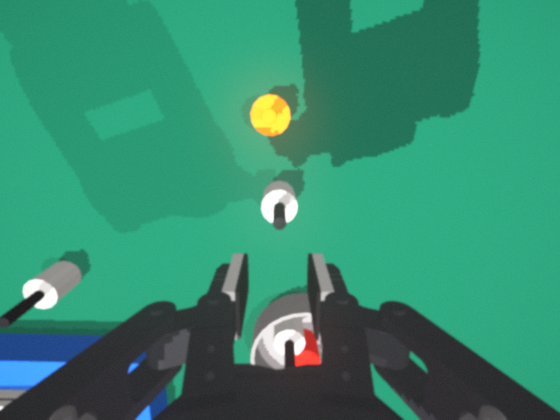

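```bash
python3 -m handwheel '[{"x":0.045,"y":0,"z":0,"ax":-0.003,"ay":0,"az":0,"grip":0.03},{"x":0.08,"y":0,"z":0,"ax":-0.003,"ay":0,"az":0,"grip":0.03},{"x":0.097,"y":0,"z":0,"ax":-0.003,"ay":0,"az":0,"grip":0.03},{"x":0.097,"y":0,"z":0,"ax":-0.003,"ay":0,"az":0,"grip":0.03},{"x":0.097,"y":0,"z":0,"ax":-0.003,"ay":0,"az":0,"grip":0.03}]' 50
python3 - <<'E'
from h import *
im,V,st=shot("wrist","n3")
goa([.3596,.2739,.0635],95.2)
E
```

```text
t: 29.4
tool_pos: [0.3597, 0.2739, 0.0636]
orientation: [-0.522, 0.477, 0.522, 0.477]
force: [0.0, 1.7, 0.4]
finger_gap: 0.35
from [0.36   0.274  0.0641] jaw 95.2 q6 -1.27 F [-0.  -0.8  0.4]
row: x 0.0006 y 0.0005 z -0.0001 ax -0.0008 ay 0.0008 az 0.0009 | rows>= 2
```

View pics/n3.png

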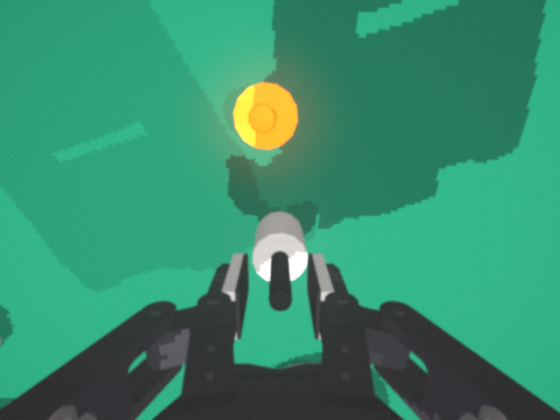

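```bash
python3 -m handwheel '[{"x":0.001,"y":0,"z":0,"ax":0,"ay":0,"az":0,"grip":0.002},{"x":0.001,"y":0,"z":0,"ax":0,"ay":0,"az":0,"grip":0.002},{"x":0.001,"y":0,"z":0,"ax":0,"ay":0,"az":0,"grip":0.002},{"x":0.001,"y":0,"z":0,"ax":0,"ay":0,"az":0,"grip":0.002},{"x":0.001,"y":0,"z":0,"ax":0,"ay":0,"az":0,"grip":0.002}]' 50
python3 -m handwheel '[{"x":-0.03,"y":0,"z":0,"ax":0,"ay":0,"az":0,"grip":0.002},{"x":-0.07,"y":0,"z":0,"ax":0,"ay":0,"az":0,"grip":0.002},{"x":-0.1,"y":0,"z":0,"ax":0,"ay":0,"az":0,"grip":0.002},{"x":-0.11,"y":0,"z":0,"ax":0,"ay":0,"az":0,"grip":0.002},{"x":-0.11,"y":0,"z":0,"ax":0,"ay":0,"az":0,"grip":0.002}]' 50
python3 - <<'E'
from h import *
goa([.5208,.2809,.175],95.2)
E
```

```text
t: 29.95
tool_pos: [0.3607, 0.2745, 0.0641]
orientation: [0.522, -0.476, -0.522, -0.478]
force: [-1.6, 1.2, 6.5]
finger_gap: 0.1
t: 30.45
tool_pos: [0.3606, 0.2743, 0.1746]
orientation: [0.523, -0.475, -0.521, -0.479]
force: [0.3, -0.3, -2.9]
finger_gap: 0.097
from [0.3606 0.2743 0.1746] jaw 95.1 q6 -1.27 F [ 0.3 -0.3 -2.9]
row: x 0.0004 y -0.1601 z -0.0078 ax -0.0009 ay 0.0022 az 0.0050 | rows>= 5
```

```bash
python3 -m handwheel '[{"x":0,"y":-0.16,"z":-0.008,"ax":0,"ay":0.002,"az":0.005,"grip":0.002},{"x":0,"y":-0.16,"z":-0.008,"ax":0,"ay":0.002,"az":0.005,"grip":0.002},{"x":0,"y":-0.16,"z":-0.008,"ax":0,"ay":0.002,"az":0.005,"grip":0.002},{"x":0,"y":-0.16,"z":-0.008,"ax":0,"ay":0.002,"az":0.005,"grip":0.002},{"x":0,"y":-0.16,"z":-0.008,"ax":0,"ay":0.002,"az":0.005,"grip":0.002},{"x":0,"y":-0.16,"z":-0.008,"ax":0,"ay":0.002,"az":0.005,"grip":0.002}]' 50
python3 - <<'E'
from h import *
im,V,st=shot("wrist","n4")
goa([.5208,.2809,.0691],95.2)
for d in finder.masks_of("wrist","kept1"):
    p=back(d["position"],"wrist",V,.02)[0]
    print(round(d["score"],2),np.round(d["position"]),d["pixels"].sum(),fit("plug",[("wrist",V,d["pixels"])],[*p[:2],0],free_yaw=False,z=.005))
E
```

```text
t: 31.05
tool_pos: [0.5194, 0.2806, 0.1735]
orientation: [-0.521, 0.478, 0.523, 0.476]
force: [-0.8, 0.7, -2.7]
finger_gap: 0.099
from [0.5193 0.2807 0.1742] jaw 95.2 q6 -1.36 F [-0.8  0.6 -2.3]
row: x 0.1051 y -0.0018 z 0.0001 ax -0.0004 ay -0.0002 az -0.0025 | rows>= 4
0.6 [352. 201.] 1377 (array([0.51428174, 0.34675339]), np.float64(0.02299894019961357))
0.58 [298. 170.] 1181 (array([0.49060978, 0.29498113]), np.float64(0.00727682514116168))
```

View pics/n4.png

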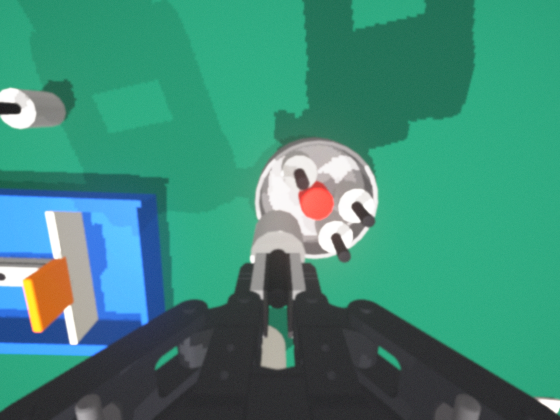

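```bash
python3 -m handwheel '[{"x":0.03,"y":-0.0025,"z":0,"ax":0,"ay":0,"az":-0.002,"grip":0.002},{"x":0.055,"y":-0.0025,"z":0,"ax":0,"ay":0,"az":-0.002,"grip":0.002},{"x":0.075,"y":-0.0025,"z":0,"ax":0,"ay":0,"az":-0.002,"grip":0.002},{"x":0.085,"y":-0.0025,"z":0,"ax":0,"ay":0,"az":-0.002,"grip":0.002},{"x":0.093,"y":-0.0025,"z":0,"ax":0,"ay":0,"az":-0.002,"grip":0.002},{"x":0.093,"y":-0.0025,"z":0,"ax":0,"ay":0,"az":-0.002,"grip":0.002}]' 50
python3 - <<'E'
from h import *
im,V,st=shot("wrist","n5")
goa([.5215,.2809,.0691],95.2)
E
```

```text
t: 31.75
tool_pos: [0.5214, 0.2811, 0.0815]
orientation: [-0.522, 0.477, 0.522, 0.477]
force: [-0.4, -0.6, -2.2]
finger_gap: 0.099
from [0.5218 0.2812 0.0823] jaw 95.2 q6 -1.36 F [ 0.8 -0.2 -2.1]
row: x 0.0132 y 0.0003 z -0.0003 ax -0.0001 ay 0.0001 az 0.0010 | rows>= 2
```

View pics/n5.png

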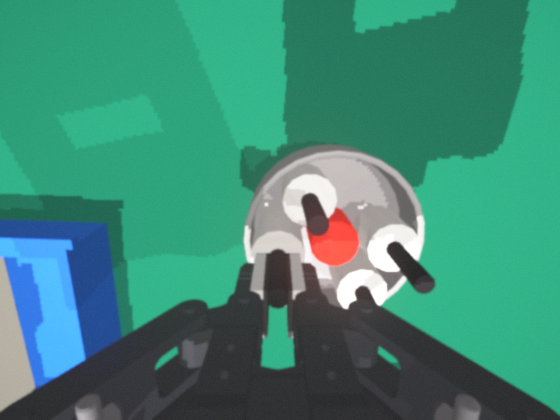

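```bash
python3 -m handwheel '[{"x":0.005,"y":0,"z":0,"ax":0,"ay":0,"az":0,"grip":0.002},{"x":0.009,"y":0,"z":0,"ax":0,"ay":0,"az":0,"grip":0.002},{"x":0.011,"y":0,"z":0,"ax":0,"ay":0,"az":0,"grip":0.002},{"x":0.011,"y":0,"z":0,"ax":0,"ay":0,"az":0,"grip":0.002}]' 50
```

```text
t: 32.2
tool_pos: [0.5217, 0.2812, 0.071]
orientation: [0.522, -0.477, -0.522, -0.477]
force: [-0.6, -0.0, -1.8]
finger_gap: 0.101
```

```bash
python3 -m handwheel '[{"x":0.0015,"y":0,"z":0,"ax":0,"ay":0,"az":0,"grip":0.002},{"x":0.003,"y":0,"z":0,"ax":0,"ay":0,"az":0,"grip":0.002},{"x":0.003,"y":0,"z":0,"ax":0,"ay":0,"az":0,"grip":0.002}]' 50
```

```text
t: 32.5
tool_pos: [0.5221, 0.2813, 0.0692]
orientation: [0.523, -0.476, -0.522, -0.477]
force: [-2.0, 0.0, 7.0]
finger_gap: 0.093
```

Seated at the predicted height. Release, lift, go to the third plug.

```bash
python3 -m handwheel '[{"x":0,"y":0,"z":0,"ax":0,"ay":0,"az":0,"grip":0.026},{"x":0,"y":0,"z":0,"ax":0,"ay":0,"az":0,"grip":0.026},{"x":0,"y":0,"z":0,"ax":0,"ay":0,"az":0,"grip":0.026},{"x":-0.02,"y":0,"z":0,"ax":0,"ay":0,"az":0,"grip":0.026},{"x":-0.06,"y":0,"z":0,"ax":0,"ay":0,"az":0,"grip":0.026},{"x":-0.1,"y":0,"z":0,"ax":0,"ay":0,"az":0,"grip":0.03},{"x":-0.11,"y":0,"z":0,"ax":0,"ay":0,"az":0,"grip":0.03}]' 50
python3 - <<'E'
from h import *
im,V,st=shot("wrist","o1")
goa([.460,.0637,.16],155.2)
goa([.460,.0637,.16],-24.8)
E
```

```text
t: 33.2
tool_pos: [0.5233, 0.2818, 0.1837]
orientation: [0.524, -0.474, -0.52, -0.48]
force: [0.3, 0.0, -0.5]
finger_gap: 0.352
from [0.5231 0.2817 0.183 ] jaw 95.2 q6 -1.36 F [ 0.9 -0.1  0.5]
row: x 0.0220 y 0.0828 z -0.2114 ax -1.0471 ay -0.0029 az 0.0082 | rows>= 8
from [0.5231 0.2817 0.183 ] jaw 95.2 q6 -1.36 F [ 0.9 -0.1  0.5]
row: x 0.0220 y 0.0828 z -0.2114 ax 2.0945 ay 0.0094 az 0.0034 | rows>= 15
```

View pics/o1.png

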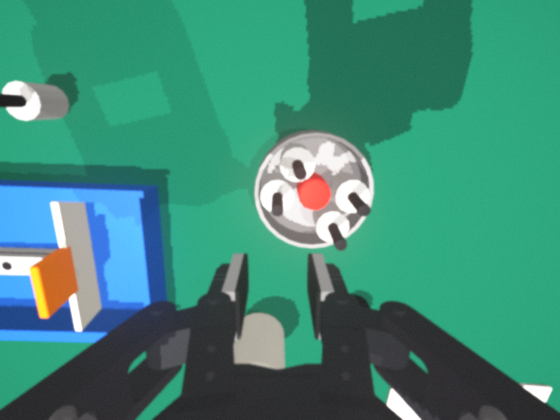

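```bash
python3 -m handwheel '[{"x":0.022,"y":0.0828,"z":-0.2114,"ax":2.0945,"ay":0.009,"az":0.003,"grip":0.03},{"x":0.022,"y":0.0828,"z":-0.2114,"ax":2.0945,"ay":0.009,"az":0.003,"grip":0.03},{"x":0.022,"y":0.0828,"z":-0.2114,"ax":2.0945,"ay":0.009,"az":0.003,"grip":0.03},{"x":0.022,"y":0.0828,"z":-0.2114,"ax":2.0945,"ay":0.009,"az":0.003,"grip":0.03},{"x":0.022,"y":0.0828,"z":-0.2114,"ax":2.0945,"ay":0.009,"az":0.003,"grip":0.03},{"x":0.022,"y":0.0828,"z":-0.2114,"ax":2.0945,"ay":0.009,"az":0.003,"grip":0.03},{"x":0.022,"y":0.0828,"z":-0.2114,"ax":2.0945,"ay":0.009,"az":0.003,"grip":0.03},{"x":0.022,"y":0.0828,"z":-0.2114,"ax":2.0945,"ay":0.009,"az":0.003,"grip":0.03},{"x":0.022,"y":0.0828,"z":-0.2114,"ax":2.0945,"ay":0.009,"az":0.003,"grip":0.03},{"x":0.022,"y":0.0828,"z":-0.2114,"ax":2.0945,"ay":0.009,"az":0.003,"grip":0.03}]' 50
python3 - <<'E'
from h import *
goa([.460,.0637,.16],-24.8)
E
```

```text
t: 34.25
tool_pos: [0.4594, 0.0637, 0.1587]
orientation: [-0.055, 0.705, 0.055, 0.704]
force: [-0.1, -0.0, -0.7]
finger_gap: 0.352
from [0.4594 0.0637 0.1587] jaw 8.9 q6 -0.27 F [-0.1 -0.  -0.7]
row: x -0.0013 y -0.0001 z 0.0006 ax 0.5881 ay -0.0014 az 0.0002 | rows>= 5
```

```bash
python3 -m handwheel '[{"x":-0.001,"y":0,"z":0,"ax":0.588,"ay":-0.001,"az":0,"grip":0.03},{"x":-0.001,"y":0,"z":0,"ax":0.588,"ay":-0.001,"az":0,"grip":0.03},{"x":-0.001,"y":0,"z":0,"ax":0.588,"ay":-0.001,"az":0,"grip":0.03},{"x":-0.001,"y":0,"z":0,"ax":0.588,"ay":-0.001,"az":0,"grip":0.03},{"x":-0.001,"y":0,"z":0,"ax":0.588,"ay":-0.001,"az":0,"grip":0.03},{"x":-0.001,"y":0,"z":0,"ax":0.588,"ay":-0.001,"az":0,"grip":0.03}]' 50
python3 - <<'E'
from h import *
im,V,st=shot("wrist","o2")
for d in finder.masks_of("wrist","plug1"):
    p=back(d["position"],"wrist",V,.02)[0]
    print(round(d["score"],2),np.round(d["position"]),d["pixels"].sum(),p.round(3),fit("plug",[("wrist",V,d["pixels"])],[*p[:2],0],free_yaw=False))
goa([.460,.0637,.0635],-24.8)
E
```

```text
t: 34.85
tool_pos: [0.459, 0.0637, 0.1589]
orientation: [0.15, 0.692, -0.151, 0.69]
force: [0.5, 0.0, 0.2]
finger_gap: 0.35
0.77 [277. 202.] 1225 [0.459 0.062 0.02 ] (array([0.45990731, 0.06430747]), np.float64(0.05730152502655983))
0.54 [ 6. 72.] 226 [0.309 0.248 0.02 ] (array([0.28572615, 0.26074285]), np.float64(0.0223870649933815))
from [0.4592 0.0637 0.1592] jaw -24.6 q6 0.31 F [-0.2  0.4 -0.4]
row: x 0.0957 y 0.0004 z 0.0008 ax 0.0029 ay -0.0010 az 0.0006 | rows>= 3
```

View pics/o2.png

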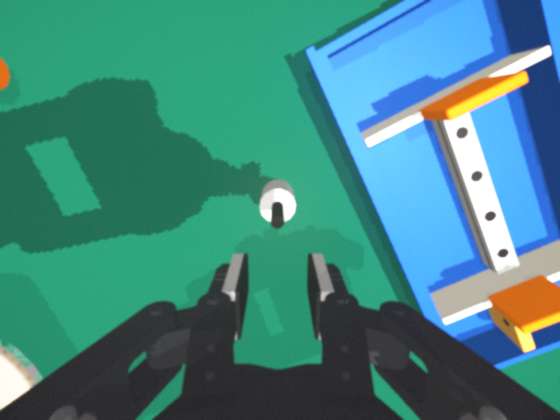

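```bash
python3 -m handwheel '[{"x":0.045,"y":0.0005,"z":0.0005,"ax":0.003,"ay":-0.001,"az":0,"grip":0.03},{"x":0.08,"y":0.0005,"z":0.0005,"ax":0.003,"ay":-0.001,"az":0,"grip":0.03},{"x":0.096,"y":0.0005,"z":0.0005,"ax":0.003,"ay":-0.001,"az":0,"grip":0.03},{"x":0.096,"y":0.0005,"z":0.0005,"ax":0.003,"ay":-0.001,"az":0,"grip":0.03},{"x":0.096,"y":0.0005,"z":0.0005,"ax":0.003,"ay":-0.001,"az":0,"grip":0.03}]' 50
python3 - <<'E'
from h import *
im,V,st=shot("wrist","o3")
goa([.460,.064,.0635],-24.8)
E
```

```text
t: 35.45
tool_pos: [0.4601, 0.0639, 0.0638]
orientation: [0.151, 0.691, -0.152, 0.691]
force: [0.1, 0.3, 0.9]
finger_gap: 0.349
from [0.4604 0.0639 0.0642] jaw -24.8 q6 0.32 F [ 0.6 -0.  -0.4]
row: x 0.0007 y -0.0001 z -0.0004 ax 0.0007 ay 0.0016 az -0.0000 | rows>= 2
```

View pics/o3.png

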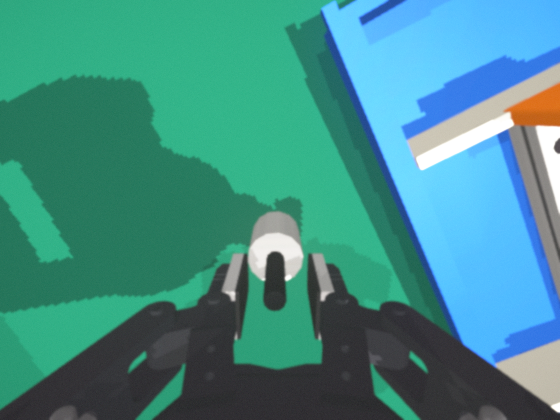

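```bash
python3 -m handwheel '[{"x":0.001,"y":0,"z":-0.001,"ax":0,"ay":0.001,"az":0,"grip":0.002},{"x":0.001,"y":0,"z":-0.001,"ax":0,"ay":0.001,"az":0,"grip":0.002},{"x":0.001,"y":0,"z":-0.001,"ax":0,"ay":0.001,"az":0,"grip":0.002},{"x":0.001,"y":0,"z":-0.001,"ax":0,"ay":0.001,"az":0,"grip":0.002},{"x":0.001,"y":0,"z":-0.001,"ax":0,"ay":0.001,"az":0,"grip":0.002}]' 50
python3 -m handwheel '[{"x":-0.03,"y":0,"z":0,"ax":0,"ay":0,"az":0,"grip":0.002},{"x":-0.07,"y":0,"z":0,"ax":0,"ay":0,"az":0,"grip":0.002},{"x":-0.1,"y":0,"z":0,"ax":0,"ay":0,"az":0,"grip":0.002},{"x":-0.12,"y":0,"z":0,"ax":0,"ay":0,"az":0,"grip":0.002},{"x":-0.12,"y":0,"z":0,"ax":0,"ay":0,"az":0,"grip":0.002}]' 50
python3 - <<'E'
from h import *
goa([.5478,.3,.185],-24.8)
E
```

```text
t: 36.0
tool_pos: [0.46, 0.0643, 0.0642]
orientation: [0.152, 0.69, -0.151, 0.692]
force: [-0.6, 0.4, 7.2]
finger_gap: 0.096
t: 36.5
tool_pos: [0.4607, 0.0643, 0.1865]
orientation: [0.152, 0.688, -0.151, 0.693]
force: [0.4, 0.1, -2.1]
finger_gap: 0.093
from [0.4607 0.0643 0.1865] jaw -24.7 q6 0.32 F [ 0.4  0.1 -2.1]
row: x 0.0019 y 0.2505 z -0.0195 ax 0.0012 ay 0.0072 az -0.0023 | rows>= 7
```

```bash
python3 -m handwheel '[{"x":0.002,"y":0.2505,"z":-0.0195,"ax":0,"ay":0.007,"az":-0.002,"grip":0.002},{"x":0.002,"y":0.2505,"z":-0.0195,"ax":0,"ay":0.007,"az":-0.002,"grip":0.002},{"x":0.002,"y":0.2505,"z":-0.0195,"ax":0,"ay":0.007,"az":-0.002,"grip":0.002},{"x":0.002,"y":0.2505,"z":-0.0195,"ax":0,"ay":0.007,"az":-0.002,"grip":0.002},{"x":0.002,"y":0.2505,"z":-0.0195,"ax":0,"ay":0.007,"az":-0.002,"grip":0.002},{"x":0.002,"y":0.2505,"z":-0.0195,"ax":0,"ay":0.007,"az":-0.002,"grip":0.002},{"x":0.002,"y":0.2505,"z":-0.0195,"ax":0,"ay":0.007,"az":-0.002,"grip":0.002},{"x":0.002,"y":0.2505,"z":-0.0195,"ax":0,"ay":0.007,"az":-0.002,"grip":0.002}]' 50
python3 - <<'E'
from h import *
im,V,st=shot("wrist","o4")
goa([.5479,.3,.0692],-24.8)
for d in finder.masks_of("wrist","kept1"):
    p=back(d["position"],"wrist",V,.02)[0]
    print(round(d["score"],2),np.round(d["position"]),d["pixels"].sum(),fit("plug",[("wrist",V,d["pixels"])],[*p[:2],0],free_yaw=False,z=.005))
E
```

```text
t: 37.3
tool_pos: [0.5474, 0.2991, 0.1838]
orientation: [0.151, 0.691, -0.152, 0.69]
force: [0.2, 0.1, -1.7]
finger_gap: 0.1
from [0.5476 0.2989 0.1844] jaw -24.8 q6 0.74 F [-0.3  0.3 -0.7]
row: x 0.1152 y 0.0012 z -0.0002 ax 0.0001 ay -0.0005 az 0.0006 | rows>= 4
0.8 [216. 165.] 1222 (array([0.51395802, 0.34632837]), np.float64(0.008148713037371635))
0.79 [223. 230.] 1247 (array([0.48990511, 0.29418207]), np.float64(0.056445688009262085))
```

View pics/o4.png

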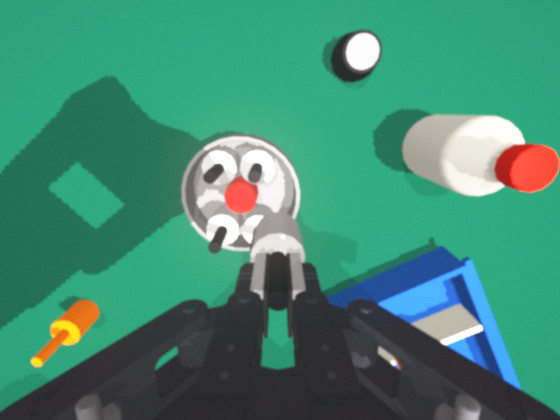

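```bash
python3 -m handwheel '[{"x":0.035,"y":0.0012,"z":0,"ax":0,"ay":0,"az":0,"grip":0.002},{"x":0.06,"y":0.0012,"z":0,"ax":0,"ay":0,"az":0,"grip":0.002},{"x":0.075,"y":0.0012,"z":0,"ax":0,"ay":0,"az":0,"grip":0.002},{"x":0.08,"y":0.0012,"z":0,"ax":0,"ay":0,"az":0,"grip":0.002},{"x":0.08,"y":0.0012,"z":0,"ax":0,"ay":0,"az":0,"grip":0.002}]' 50
python3 - <<'E'
from h import *
im,V,st=shot("wrist","o5");shot("side","o5s")
goa([.5479,.3,.0692],-24.8)
E
```

```text
t: 37.9
tool_pos: [0.5482, 0.2993, 0.1048]
orientation: [0.152, 0.691, -0.152, 0.69]
force: [0.3, -0.8, -1.1]
finger_gap: 0.088
from [0.5488 0.2998 0.106 ] jaw -24.8 q6 0.75 F [0.2 0.6 0.2]
row: x 0.0368 y -0.0002 z -0.0009 ax -0.0006 ay 0.0013 az -0.0010 | rows>= 2
```

View pics/o5.png

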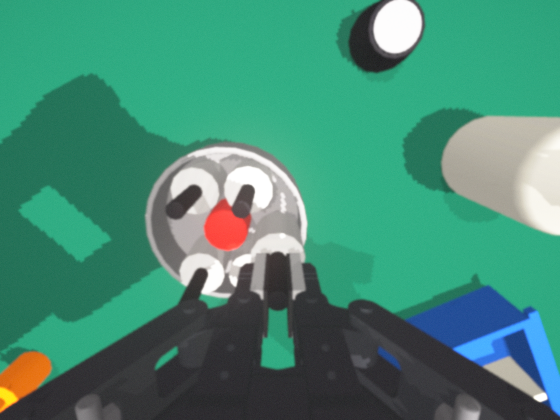

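```bash
python3 -m handwheel '[{"x":0.008,"y":0,"z":-0.001,"ax":0,"ay":0.001,"az":-0.001,"grip":0.002},{"x":0.016,"y":0,"z":-0.001,"ax":0,"ay":0.001,"az":-0.001,"grip":0.002},{"x":0.023,"y":0,"z":-0.001,"ax":0,"ay":0.001,"az":-0.001,"grip":0.002},{"x":0.023,"y":0,"z":-0.001,"ax":0,"ay":0.001,"az":-0.001,"grip":0.002},{"x":0.023,"y":0,"z":-0.001,"ax":0,"ay":0.001,"az":-0.001,"grip":0.002}]' 50
python3 - <<'E'
from h import *
im,V,st=shot("wrist","o6")
goa([.5479,.3,.0692],-24.8)
E
```

```text
t: 38.5
tool_pos: [0.5479, 0.3002, 0.0828]
orientation: [0.152, 0.691, -0.152, 0.691]
force: [0.6, -0.3, -1.3]
finger_gap: 0.097
from [0.548  0.3002 0.0831] jaw -24.8 q6 0.75 F [ 0.2 -0.1 -1.1]
row: x 0.0139 y -0.0003 z 0.0000 ax -0.0006 ay 0.0005 az -0.0002 | rows>= 2
```

View pics/o6.png

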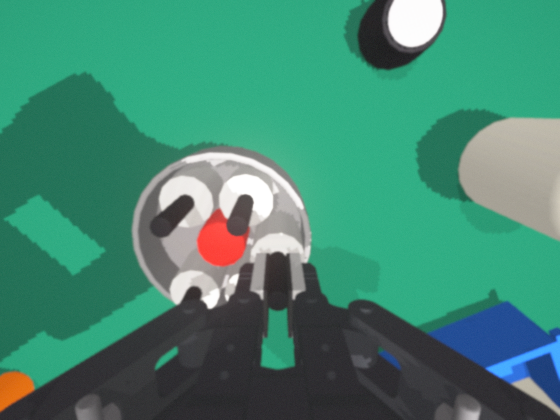

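```bash
python3 -m handwheel '[{"x":0.006,"y":0,"z":0,"ax":0,"ay":0,"az":0,"grip":0.002},{"x":0.011,"y":0,"z":0,"ax":0,"ay":0,"az":0,"grip":0.002},{"x":0.012,"y":0,"z":0,"ax":0,"ay":0,"az":0,"grip":0.002},{"x":0.012,"y":0,"z":0,"ax":0,"ay":0,"az":0,"grip":0.002}]' 50
```

```text
t: 38.95
tool_pos: [0.5479, 0.3002, 0.0707]
orientation: [0.152, 0.691, -0.152, 0.691]
force: [0.2, -0.6, -1.6]
finger_gap: 0.098
```

```bash
python3 -m handwheel '[{"x":0.0015,"y":0,"z":0,"ax":0,"ay":0,"az":0,"grip":0.002},{"x":0.003,"y":0,"z":0,"ax":0,"ay":0,"az":0,"grip":0.002},{"x":0.003,"y":0,"z":0,"ax":0,"ay":0,"az":0,"grip":0.002}]' 50
```

```text
t: 39.25
tool_pos: [0.5483, 0.3004, 0.0692]
orientation: [0.152, 0.69, -0.152, 0.691]
force: [-2.9, -0.8, 8.1]
finger_gap: 0.101
```

Seated. Release, lift clear and inspect the whole scene.

```bash
python3 -m handwheel '[{"x":0,"y":0,"z":0,"ax":0,"ay":0,"az":0,"grip":0.026},{"x":0,"y":0,"z":0,"ax":0,"ay":0,"az":0,"grip":0.026},{"x":0,"y":0,"z":0,"ax":0,"ay":0,"az":0,"grip":0.026},{"x":-0.02,"y":0,"z":0,"ax":0,"ay":0,"az":0,"grip":0.026},{"x":-0.06,"y":0,"z":0,"ax":0,"ay":0,"az":0,"grip":0.026},{"x":-0.1,"y":0,"z":0,"ax":0,"ay":0,"az":0,"grip":0.03},{"x":-0.15,"y":0,"z":0,"ax":0,"ay":0,"az":0,"grip":0.03},{"x":-0.2,"y":0,"z":0,"ax":0,"ay":0,"az":0,"grip":0.03},{"x":-0.2,"y":0,"z":0,"ax":0,"ay":0,"az":0,"grip":0.03}]' 50
python3 - <<'E'
from h import *
im,V,st=shot("wrist","p1")
for d in finder.masks_of("wrist","kept1"):
    p=back(d["position"],"wrist",V,.02)[0];f=fit("plug",[("wrist",V,d["pixels"])],[*p[:2],0],free_yaw=False,z=.005)
    v=f[0]-[.5179,.3138];print(round(d["score"],2),np.round(d["position"]),f,"r %.4f ang %.0f"%(np.hypot(*v),np.degrees(np.arctan2(v[1],v[0]))))
goa([.5,.0,.36],-24.8)
E
```

```text
t: 40.15
tool_pos: [0.5496, 0.301, 0.2768]
orientation: [0.155, 0.686, -0.149, 0.695]
force: [0.2, -0.4, 0.8]
finger_gap: 0.351
0.8 [233. 203.] (array([0.48979631, 0.29444319]), np.float64(0.051901742815971375)) r 0.0341 ang -145
0.59 [227. 159.] (array([0.5153132, 0.3462509]), np.float64(0.027019938454031944)) r 0.0326 ang 95
from [0.5481 0.3004 0.2697] jaw -24.8 q6 0.75 F [-0.  -0.6 -0.9]
row: x -0.0907 y -0.2927 z 0.0827 ax -0.0004 ay 0.0024 az -0.0021 | rows>= 8
```

View pics/p1.png

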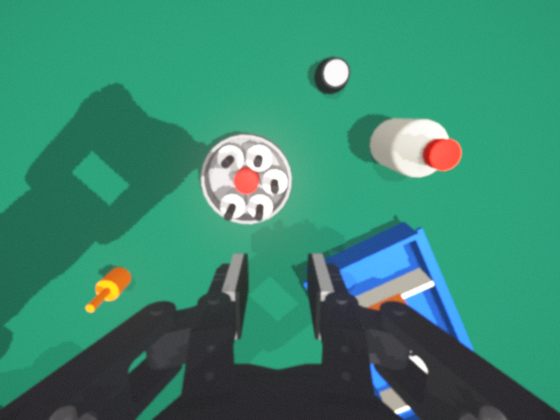

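```bash
python3 -m handwheel '[{"x":-0.08,"y":-0.28,"z":0.1,"ax":0.6,"ay":0.002,"az":-0.002,"grip":0.03},{"x":-0.08,"y":-0.28,"z":0.1,"ax":0.6,"ay":0.002,"az":-0.002,"grip":0.03},{"x":-0.08,"y":-0.28,"z":0.1,"ax":0.6,"ay":0.002,"az":-0.002,"grip":0.03},{"x":-0.08,"y":-0.28,"z":0.1,"ax":0.6,"ay":0.002,"az":-0.002,"grip":0.03},{"x":-0.08,"y":-0.28,"z":0.1,"ax":0.6,"ay":0.002,"az":-0.002,"grip":0.03},{"x":-0.08,"y":-0.28,"z":0.1,"ax":0.6,"ay":0.002,"az":-0.002,"grip":0.03},{"x":-0.08,"y":-0.28,"z":0.1,"ax":0.6,"ay":0.002,"az":-0.002,"grip":0.03},{"x":-0.08,"y":-0.28,"z":0.1,"ax":0.6,"ay":0.002,"az":-0.002,"grip":0.03},{"x":-0.08,"y":-0.28,"z":0.1,"ax":0.6,"ay":0.002,"az":-0.002,"grip":0.03}]' 50
python3 - <<'E'
from h import *
im,V,st=shot("wrist","q1");shot("side","q1s");shot("top","q1t")
shot("wrist")
for l,k in (("rail1","rail"),("bracket1","bracket")):
  for d in finder.masks_of("wrist",l):
    p=back(d["position"],"wrist",V,.02)[0]
    print(l,round(d["score"],2),np.round(d["position"]),d["pixels"].sum(),fit(k,[("wrist",V,d["pixels"])],[*p[:2],.055+(np.pi/2 if k=="rail" else 0)],z=.006))
E
```

```text
t: 41.15
tool_pos: [0.521, 0.0052, 0.348]
orientation: [0.349, 0.616, -0.349, 0.614]
force: [0.4, -0.4, -1.0]
finger_gap: 0.35
rail1 0.59 [319. 109.] 1746 (array([ 0.62223528, -0.00509267,  1.63107709]), np.float64(0.061788544058799744))
bracket1 0.92 [400. 155.] 784 (array([ 0.62877193, -0.14436978, -0.06805348]), np.float64(0.3727678656578064))
```

View pics/q1.png

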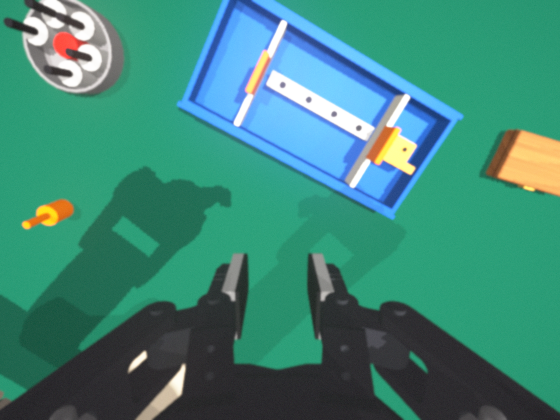

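View pics/q1s.png

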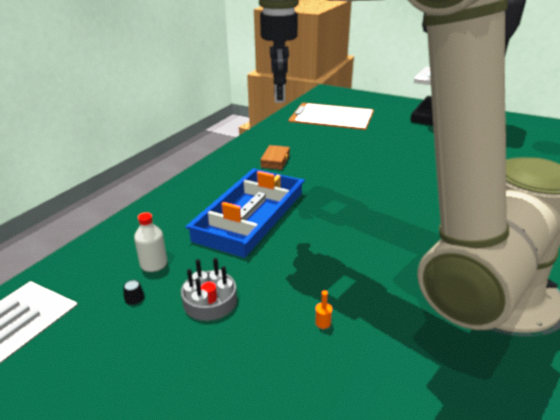

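View pics/q1t.png

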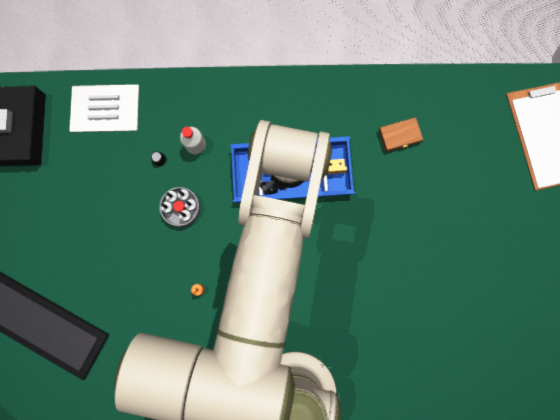

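Run:
```python
from h import *
goa([.56,-.17,.30],-59)
```

```text
from [0.5211 0.005  0.3491] jaw -59.1 q6 0.82 F [ 0.5  0.9 -0.3]
row: x 0.0489 y -0.0564 z 0.1702 ax -0.0023 ay -0.0008 az -0.0003 | rows>= 5
```

```bash
python3 -m handwheel '[{"x":0.05,"y":-0.056,"z":0.17,"ax":0,"ay":0,"az":0,"grip":0.03},{"x":0.05,"y":-0.056,"z":0.17,"ax":0,"ay":0,"az":0,"grip":0.03},{"x":0.05,"y":-0.056,"z":0.17,"ax":0,"ay":0,"az":0,"grip":0.03},{"x":0.05,"y":-0.056,"z":0.17,"ax":0,"ay":0,"az":0,"grip":0.03},{"x":0.05,"y":-0.056,"z":0.17,"ax":0,"ay":0,"az":0,"grip":0.03},{"x":0.05,"y":-0.056,"z":0.17,"ax":0,"ay":0,"az":0,"grip":0.03}]' 50
python3 - <<'E'
from h import *
im,V,st=shot("wrist","r1")
t=np.array([.621,-.0028]);a=.0555;c,s=np.cos(a),np.sin(a);R=np.array([[c,-s],[s,c]])
for l,k in (("rail1","rail"),("bracket1","bracket")):
  for d in finder.masks_of("wrist",l):
    p=back(d["position"],"wrist",V,.02)[0]
    f=fit(k,[("wrist",V,d["pixels"])],[*p[:2],.055+(np.pi/2 if k=="rail" else 0)],z=.006)
    print(l,round(d["score"],2),np.round(d["position"]),d["pixels"].sum(),f,"in tote",R.T@(f[0][:2]-t),f[0][2]-a)
cv2.imwrite("pics/r2.png",cv2.resize(im[0:260,100:420],None,fx=2.3,fy=2.3,interpolation=cv2.INTER_CUBIC)[:,:,::-1])
E
```

```text
t: 42.05
tool_pos: [0.5603, -0.1696, 0.2985]
orientation: [0.349, 0.615, -0.349, 0.614]
force: [-0.9, -0.2, -0.7]
finger_gap: 0.35
rail1 0.7 [181.  50.] 2625 (array([ 0.62297707, -0.00313574,  1.62351966]), np.float64(0.03139253705739975)) in tote [ 0.0019554  -0.00044489] 1.568019661941715
rail1 0.63 [248.  94.] 1122 (array([ 0.61184893, -0.09322131,  3.20819486]), np.float64(1.0917950868606567)) in tote [-0.01415279 -0.08977446] 3.1526948631106104
bracket1 0.97 [278. 111.] 1349 (array([ 0.62829348, -0.13002384,  0.04944782]), np.float64(0.0352468267083168)) in tote [ 0.00022495 -0.12743253] -0.006052180146575069
bracket1 0.54 [192.  73.] 33468 (array([ 0.56217568,  0.13298741, -1.58501751]), np.float64(0.8805296421051025)) in tote [-0.05120142  0.13884141] -1.6405175097329414
```

View pics/r2.png

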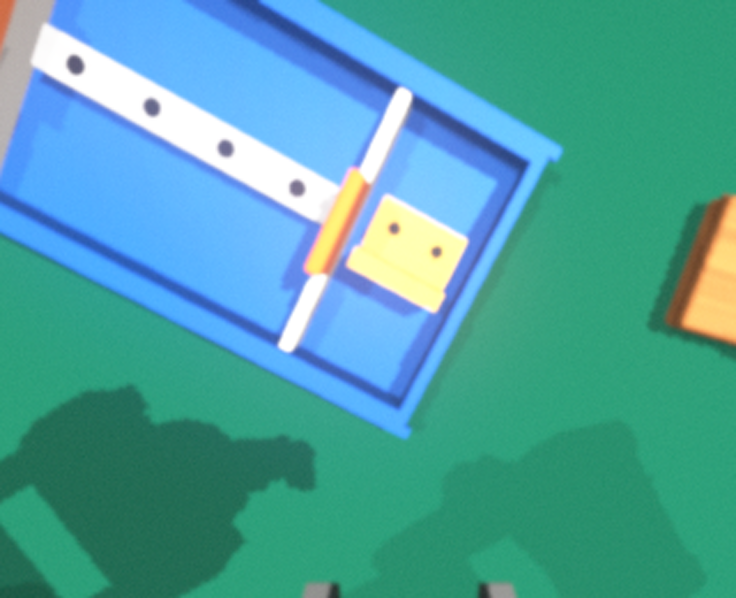

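Run:
```python
from workcell import ticket,monitor
print(monitor.observe()["t"],ticket.job_done())
```

```text
the job is handed in; nothing more can be done
42.2 None
```

The kit is packed and handed in at about 42 s, with the gripper open and clear of everything. I found one rail, one bracket and three loose steel plug gauges. The orange look-alike, bottle, case and loupe were left alone.

**What I did, in order**
1. I slid both dividers by their tabs to about 0.091–0.093 m. By camera the middle bay is about 0.179 m long and each end bay about 0.064 m. I set them to 0.091 by the gripper, and the camera read 1–2 mm more. Either reading leaves enough room.
2. I laid the rail flat on the floor of the middle bay.
3. I stood the bracket on its foot in the right end bay.
4. I lowered the three plugs into the ring slots at 300°, 180° and 240° from the caddy's x axis. Each was released only once a light contact showed at the expected floor height.

**Last checks**
- **Rail:** it fits about 2 mm off the tote's centre and lies parallel to the tote within a fraction of a degree.
- **Bracket:** its centre fits at (0, −0.127) m in the tote, lined up with the tote and clear of both the end wall and the divider.
- **Gauges:** all five stand upright in the caddy. The finder picked out and measured only two of them in the last close view (radius 33–34 mm, at 95° and 215° in world angles, as expected). I confirmed the other three by eye.
- **Disagreement:** one earlier bracket fit was about 14 mm off, because a tab hid part of it. A clearer view settled it.
- **Knocks:** nothing appeared to have been knocked aside during the job.

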